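# Load the plate feeder and set its count

## Task

Press every loose aluminium clamp cover plate on the bench, one after another, down into the feeder's spring-loaded magazine until the two catches snap in over it, so that all lie in a flat pile held down under the catches. Then turn the count sleeve to the number of plates you have loaded (three, four or five), and do not knock over the spray can that stands behind the feeder.

Things in the scene. Friction and masses are not known exactly. Their poses are not given: they have to be found in the camera images.
- plate_a: loose clamp cover plate, plain aluminium, 90 mm along its x, 50 mm along its y, 12 mm thick, 0.12 to 0.19 kg, with two dark bolt holes (filled, not graspable) 29 mm either side of its middle. Lies flat on the bench at the start; origin at the centre of its underside; both faces alike. Not there (None) in some runs: three to five of the plates a to e are.
- plate_b: another loose cover plate, the same as plate_a (90 x 50 x 12 mm, origin at the centre of its underside); None when absent
- plate_c: another loose cover plate, the same as plate_a (90 x 50 x 12 mm, origin at the centre of its underside); None when absent
- plate_d: another loose cover plate, the same as plate_a (90 x 50 x 12 mm, origin at the centre of its underside); None when absent
- plate_e: another loose cover plate, the same as plate_a (90 x 50 x 12 mm, origin at the centre of its underside); None when absent
- feeder: the plate feeder, fixed to the bench: grey base 170 mm (x) by 250 mm (y) by 12 mm, origin at the centre of its underside, z up. Its stack magazine stands 60 mm from the origin toward its +y, its count sleeve 62 mm from the origin toward its -y. It stands turned by up to 0.3 rad.
- mouth (a point): point on the magazine's vertical axis, level with the flat underside of the two catches, 92 mm above the bench; axes as the feeder's. The magazine takes plates flat, their 90 mm along x, in a shaft of 93 by 53 mm between four aluminium corner guides. A plate set into it first rests on the catches' ramps, its underside about 12 mm above this point; loaded, its top face is at this level or below.
- follower_plate (a joint): how far the sprung follower (dark floor of the magazine) is pushed down, m: 0 when empty, its top then 2 mm below the mouth point; at rest with N plates under the catches about 0.012 N - 0.002. Travel 0.068. Spring 2.4 N at the top plus 0.2 N per mm; pressing a plate in takes up to about 20 N. Released, it lifts the pile against the catches.
- count_sleeve (a joint): angle of the count sleeve, rad, growing clockwise seen from above; it clicks into detents at 0 (two), 0.5 (three), 1.0 (four) and 1.5 (five), and stands at two at the start. Stops at -0.08 and 1.58. Turning takes about 0.1 N m.
- sleeve_axis (a point): centre of the top face of the count sleeve, a ribbed aluminium drum 44 mm across and 42 mm tall on a vertical axis, its top 116 mm above the bench (a 20 mm shaft end stands 7 mm above that). Grip it from above across its diameter, in any direction. A black scale disc 104 mm across lies below it, its top 70 mm above the bench, pointer on it: keep fingertips 80 mm or more above the bench.
- pointer_tip (a point): outer tip of the sleeve's white pointer, 38 mm from its axis, over the scale disc, which bears groups of two, three, four and five raised white pips 0.5 rad apart, clockwise. In the feeder's frame the pointer's azimuth (counterclockwise from x) is pi + 0.75 rad at two and pi - 0.75 at five.
- lube_can: bystander: upright green and red spray can, 52 mm across, 173 mm tall, standing behind the feeder; origin at the centre of its underside
- pbox_c: bystander among the plates: small cardboard box 51 x 66 x 46 mm; origin at the centre of its underside
- guide_top (a point): point on the magazine's axis level with the top of its corner guides, 32 mm above the mouth point (the top 10 mm flare outward as a lead-in). The guides reach 31.5 mm (flares 37 mm) from the axis along y. The middle 50 mm of both long sides (facing +y and -y) is open from top to base, so fingers that hold a plate across its 50 mm width pass there.
- catch_tip (a point): lower inner edge of the catch at the magazine's +x end (its twin is at -x). Each is 23 mm wide, reaches 5 mm over the plate, and has a steep ramp on top: a plate pressed down near its middle pushes both outward; they snap back over it once its top is below the mouth point (press 3 or 4 mm lower). 80 mm free between them for closed fingertips; housings behind, 75 mm from the axis, 100 mm high.

How it is judged (in metres and radians):
On the way, in this order (a step that is already met when the one before it is completed fails the run):
1. all plates are held in the magazine under the catches (z of each of plate_a, plate_b, plate_c, plate_d, plate_e in the frame of mouth below 0.0015 m and horizontal distance between each of plate_a, plate_b, plate_c, plate_d, plate_e and mouth below 0.009 m and angle between the z axis of each of plate_a, plate_b, plate_c, plate_d, plate_e and the z axis of feeder, either way round below 0.12 rad and (z of plate_a in the frame of mouth below -0.0095 m or angle between plate_a's own z axis and vertical above 1.5 rad) and (z of plate_b in the frame of mouth below -0.0095 m or angle between plate_b's own z axis and vertical above 1.5 rad) and (z of plate_c in the frame of mouth below -0.0095 m or angle between plate_c's own z axis and vertical above 1.5 rad) and (z of plate_d in the frame of mouth below -0.0095 m or angle between plate_d's own z axis and vertical above 1.5 rad) and (z of plate_e in the frame of mouth below -0.0095 m or angle between plate_e's own z axis and vertical above 1.5 rad) and value of joint follower_plate above 0.03 m), for 0.2 s.
2. the count sleeve points to the number of plates in the magazine (z of each of plate_a, plate_b, plate_c, plate_d, plate_e in the frame of mouth below 0.0015 m and horizontal distance between each of plate_a, plate_b, plate_c, plate_d, plate_e and mouth below 0.009 m and angle between the z axis of each of plate_a, plate_b, plate_c, plate_d, plate_e and the z axis of feeder, either way round below 0.12 rad and (z of plate_a in the frame of mouth below -0.0095 m or angle between plate_a's own z axis and vertical above 1.5 rad) and (z of plate_b in the frame of mouth below -0.0095 m or angle between plate_b's own z axis and vertical above 1.5 rad) and (z of plate_c in the frame of mouth below -0.0095 m or angle between plate_c's own z axis and vertical above 1.5 rad) and (z of plate_d in the frame of mouth below -0.0095 m or angle between plate_d's own z axis and vertical above 1.5 rad) and (z of plate_e in the frame of mouth below -0.0095 m or angle between plate_e's own z axis and vertical above 1.5 rad) and ((value of joint follower_plate between 0.03 and 0.0395 m and value of joint count_sleeve between 0.38 and 0.62 rad) or (value of joint follower_plate between 0.0415 and 0.0515 m and value of joint count_sleeve between 0.88 and 1.12 rad) or (value of joint follower_plate between 0.0535 and 0.0635 m and value of joint count_sleeve between 1.38 and 1.62 rad))), for 0.2 s.
At the end, for the whole second after the job is handed in: every plate lies in the magazine below the catches (top face no more than 2.5 mm above the catches' underside, within 9 mm of the axis, level to 0.12 rad) and at rest, and the count sleeve stands within 0.12 rad of the detent for the number of plates in it (all of step 2 and linear speed of each of plate_a, plate_b, plate_c, plate_d, plate_e below 0.02 m/s and velocity of joint count_sleeve between -0.1 and 0.1 rad/s); the robot touches nothing.
It fails at once if the spray can is knocked over (angle between lube_can's own z axis and vertical above 0.6 rad).
Of plate_a, plate_b, plate_c, plate_d, plate_e only 3 to 5 are there at a start; the rules pass over those that are not, and their reading is None.
At some moment in a run one of plate_a, plate_b, plate_c, plate_d, plate_e may be knocked a few centimetres aside while the robot is not near it.
Once in a run the grip may slacken for a moment while it holds something.
It also fails if it takes over 210 s, if anything falls off the work surface, if the arm or the gripper's body presses on something with over 40 N, if the wrist force passes 120 N, or if a joint passes its speed limit or range.

## Robot

A 7-joint arm with a two-finger parallel gripper is mounted at the origin on a cart in front of the work surface, level with it; the furniture and walls round the work are solid. World frame = base frame: x ahead of the robot, y to its left, z up, the work surface at z = 0. Lengths are in mm, angles in rad, forces in N, time in s.
With the tool pointing down it reaches from about 400 to 875 mm from the base axis. Payload 4.4 kg.
Tool frame: the origin (TCP) lies at the very end of the fingers, on their centre line; the grasp point (between the pads) lies 19 mm behind it; z points along the fingers, y is the line along which they close (so a half turn about z gives the same grasp; the last joint's range is limited). The gripper opens to 85 mm and grips with 20 to 120 N. Pads are 22 mm wide; open, the fingers measure 114 mm over their backs; the gripper's body (76 mm by 85 mm) begins 54 mm behind the grasp point. The pads swing forward as they close: fully open they stand 13 mm farther back than shut.
Start: joints at [1.131, 0.628, 0.038, 1.517, -0.027, 0.996, -0.02], TCP at [237.379, -605.119, 231.313] pointing down, gripper open.
Joint ranges: [-3.06, 3.06], [-0.37, 2.12], [-1.25, 1.32], [0.18, 2.47], [-1.1, 4.24], [0.23, 1.98], [-2.94, 2.94]. Speed limits (rad/s): [2.57, 2.57, 3.14, 3.14, 3.14, 3.14, 3.14].

## Interface

Orientations are given as [roll, pitch, yaw] about the fixed x, y, z axes, in that order (R = Rz(yaw) Ry(pitch) Rx(roll)).
In Python, from cell import monitor, viewer, workorder gives the robot as it stands.
- The arm moves only by the tool arm_command, never from a script. Its argument "series" is one flat list of numbers, 5 for each row, row after row: the opening in per cent of the stroke, from 0 (shut) to 100 (fully open), then the shift along the tool's x, y, z in cm, then the turn about the tool's z in degrees. In form: [claw, x, y, z, roll, claw, x, y, z, roll, ...]. A call has exactly 5 rows; each row is the pose to reach, as a shift and turn from the pose commanded when the call began, along the tool's axes at that moment; what a row does not reach only later rows make up. A row lasts 1/12 s, in which the tool goes at most 41.7 mm and 7.16 degrees, less where a joint would pass 70% of its speed; a pose out of reach is approached as far as the arm can. A call with a gripper value outside its range is refused whole. The fingers move at their own pace and stop on an object; the grip force is fixed at half the most. Time passes only in rows, so rows that repeat a pose let the fingers close, or fill a call up. It gives the time, the measured TCP pose, the force, the opening and the grip force at its end, in the units of the state.
- monitor.read_state(): the state, without advancing time (a new reading comes with each control period).
- viewer.get_image(name): name is "scene" or "top" or "wrist"; returns (picture, depth): 400x640x3 uint8, red, green, blue; 400x640 float32, mm along the optical axis (not along the pixel's ray), 0 where there is no reading.
- viewer.camera_model(name): a dict with "mtx" (3x3 intrinsics, pixels), "dist_coeffs" ([k1, k2, p1, p2, k3] as OpenCV has them; the pictures are not rectified), "R" (3x3) and "t" (3): a world point X has camera coordinates R X + t. Camera axes: x right, y down, z forward; pixel columns grow to the right and rows downward; lengths in mm; the calibration is good to about 2 mm. A picture is of the moment at which its call begins: read the wrist's pose just before it. camera_model takes no time and is no camera call; for the wrist camera it gives the pose at the moment of the call.
- workorder.finish_job(): hands the job in; it is judged then, once.
The state is a dict: "clock": time; "qpos": joint angles; "qd": joint speeds; "tau": joint torques, N m; "eef_pos": TCP position; "tool_rot": TCP orientation; "force": force on the tool from outside, world axes, zero at the start; "torque": the same for the moment, N m; "width": finger opening in mm; "gripper_force": force on a finger pad.
Only numpy, scipy, OpenCV 4.12 (cv2) and the standard library are available. Lean on these libraries where they do the work, as an engineer would, in place of code of your own. Each camera call takes 0.05 s, during which the arm holds its last target. There are 200 camera calls.

## Working session

There is one attempt and no reset: what is moved stays moved. The work goes in short steps, Python scripts to look and compute and a tool call to move; the robot and the scene stay as the last step left them, time stands still between calls to the robot, and variables do not carry over. Pictures are saved under pics/ and viewed, at most 14 in all, crops included, and the job is handed in when it is done.

Besides the shell and the picture viewer there is one more tool, called as a command line: name --argument value ..., lists and objects as JSON in quotes. arm_command: Moves the arm, as the interface text tells. Its arguments: {"type":"object","properties":{"series":{"type":"array","items":{"type":"number"}}},"required":["series"]}

```bash
ls; mkdir -p pics; cat > h.py <<'E'
import numpy as np, cv2
from cell import monitor, viewer, workorder
def grab(name, fn=None):
    m=viewer.camera_model(name); im,d=viewer.get_image(name)
    if fn: cv2.imwrite('pics/'+fn, cv2.cvtColor(im,cv2.COLOR_RGB2BGR))
    return im,d,m
def pts(uv,m,d=None,z=None):
    """pixels -> world, by depth or by plane z"""
    uv=np.array(uv,float).reshape(-1,1,2)
    n=cv2.undistortPoints(uv,np.array(m['mtx'],float),np.array(m['dist_coeffs'],float))[:,0]
    r=np.c_[n,np.ones(len(n))]; R=np.array(m['R']); t=np.array(m['t']).ravel()
    c=-R.T@t; w=r@R
    if z is not None: return c+w*((z-c[2])/w[:,2])[:,None]
    return c+w*np.asarray(d).reshape(-1,1)
def cloud(d,m):
    v,u=np.mgrid[0:d.shape[0],0:d.shape[1]]
    P=pts(np.c_[u.ravel(),v.ravel()],m,d.ravel()).reshape(*d.shape,3); P[d<=0]=np.nan
    return P
E
python3 - <<'E'
from h import *
print(monitor.read_state())
for n in('scene','top'):
    im,d,m=grab(n,n+'0.png'); np.savez(n+'0.npz',im=im,d=d); print(n,m)
    R=np.array(m['R']);print(-R.T@np.array(m['t']))
E
```

```text
pics
{'clock': 0.0, 'qpos': array([ 1.13118377,  0.62937247,  0.03844391,  1.5183729 , -0.02699442,
        0.99625683, -0.01996246]), 'qd': array([-2.45098609e-04, -4.90627818e-05,  3.92481844e-04,  3.24633084e-04,
        9.12874468e-04,  9.41448780e-04, -1.01302176e-03]), 'tau': array([ 5.33477680e-05, -5.63396895e+01,  1.22578941e+00, -1.93447763e+01,
        1.07751426e-02,  1.05503478e-02, -2.50112839e-05]), 'eef_pos': array([ 237.15801961, -604.52894322,  230.37046664]), 'tool_rot': array([-3.13970149e+00,  3.19810547e-05,  3.73851471e-01]), 'force': array([-0.42443622, -0.16875711, -0.40583824]), 'torque': array([-0.01006674, -0.00259392, -0.03788132]), 'gripper_force': 0.0, 'width': 85.49118410348953}
scene {'mtx': array([[369.38647718,   0.        , 324.39005951],
       [  0.        , 369.38647718, 206.10957386],
       [  0.        ,   0.        ,   1.        ]]), 'dist_coeffs': array([-0.04929271,  0.        ,  0.        ,  0.        ,  0.        ]), 'R': array([[-0.70358774, -0.71052695, -0.01075817],
       [-0.51343054,  0.51876627, -0.68357197],
       [ 0.49127728, -0.47542929, -0.72980383]]), 't': array([412.19919067, 361.49389901, 874.53868695])}
[ 45.97932014 521.1290957  889.78328514]
top {'mtx': array([[505.05592591,   0.        , 318.06741103],
       [  0.        , 505.05592591, 202.08865862],
       [  0.        ,   0.        ,   1.        ]]), 'dist_coeffs': array([-0.13076158,  0.        ,  0.        ,  0.        ,  0.        ]), 'R': array([[ 6.46296875e-03, -9.99978161e-01,  1.38144576e-03],
       [-9.74727827e-01, -6.60825387e-03, -2.23297995e-01],
       [ 2.23302248e-01,  9.66343482e-05, -9.74749248e-01]]), 't': array([ -12.08456231,  606.74587636, 1289.35548637])}
[ 303.57421341   -8.19936363 1392.30012308]
```

View pics/scene0.png

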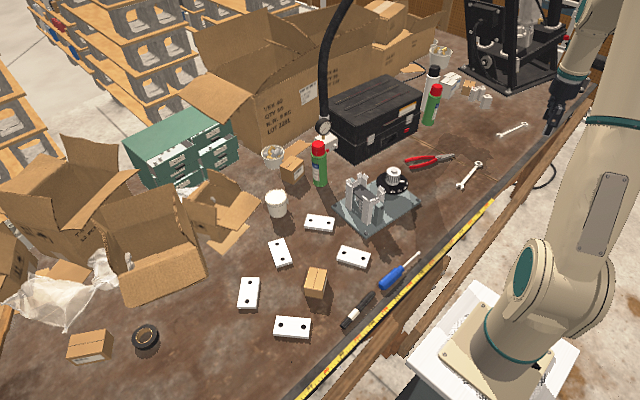

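View pics/top0.png

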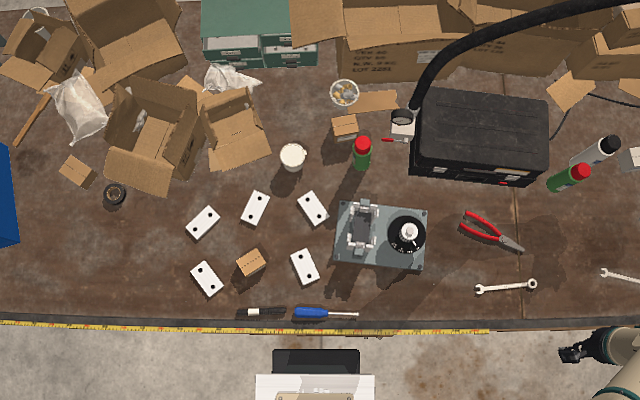

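Five plates: in the top view at about (203,222), (255,208), (313,208), (305,266), (206,279); box at (251,262); feeder at (380,235) with magazine at (362,228) and sleeve at (406,234); can at (362,152). The scene view shows the same.

```bash
cat >> h.py <<'E'
def plates(im,P,zmin=4,zmax=25,box=(350,800,-60,500)):
    hsv=cv2.cvtColor(im,cv2.COLOR_RGB2HSV)
    mk=((hsv[...,2]>185)&(hsv[...,1]<40)).astype(np.uint8)
    mk=cv2.morphologyEx(mk,cv2.MORPH_CLOSE,np.ones((7,7)))
    n,l,s,c=cv2.connectedComponentsWithStats(mk); out=[]
    for i in range(1,n):
        if s[i,4]<200: continue
        cs,_=cv2.findContours((l==i).astype(np.uint8),cv2.RETR_EXTERNAL,cv2.CHAIN_APPROX_NONE)
        out.append((c[i],np.nanmedian(P[l==i],0),max(cs,key=len)[:,0]))
    return out
def rect(cont,m,z=12):
    w=pts(cont,m,z=z)[:,:2].astype(np.float32); (c,s,a)=cv2.minAreaRect(w)
    if s[0]<s[1]: a+=90
    a=(a+90)%180-90
    return np.array(c),s,a
E
python3 - <<'E'
from h import *
for n in('top','scene'):
    f=np.load(n+'0.npz');im,d=f['im'],f['d'];m=viewer.camera_model(n);P=cloud(d,m)
    print(n)
    for c,med,ct in plates(im,P):
        if 300<med[0]<850 and -100<med[1]<600: 
            r=rect(ct,m); print(c.round(),med.round(1),r[0].round(1),np.round(r[1],1),round(r[2],1))
    ok=(P[...,0]>350)&(P[...,0]<750)&(P[...,1]<60)&(P[...,1]>-320)
    b=ok&(abs(P[...,2]-12)<4)
    # base plate: largest component at z~12
    nn,l,s,c=cv2.connectedComponentsWithStats(b.astype(np.uint8))
    i=1+np.argmax(s[1:,4]); print('base',s[i,4],cv2.minAreaRect(P[l==i][:,:2].astype(np.float32)))
    for nm,lo,hi in(('disc',66,76),('sleeve',112,128),('guides',119,130),('can',150,185),('mouth',84,95)):
        q=ok&(P[...,2]>lo)&(P[...,2]<hi)
        nn,l,s,c=cv2.connectedComponentsWithStats(q.astype(np.uint8))
        for i in range(1,nn):
            if s[i,4]>12:
                w=P[l==i];print(nm,s[i,4],c[i].round(),np.median(w,0).round(1),w.min(0).round(),w.max(0).round())
E
```

```text
top
[292. 155.] [741.3  64.1  68.5] [759.4  65.7] [68.4 66.5] 69.8
[255. 207.] [604.  169.2  12.9] [604.2 168.7] [50.2 90.4] -23.3
[313. 207.] [604.4   6.1  12.8] [604.1   6. ] [90.1 50.6] 34.3
[202. 222.] [561.2 315.4  13.2] [561.4 315.6] [49.5 88.6] -43.1
[305. 266.] [440.5  26.9  13.3] [441.   27.6] [89.2 51. ] 24.4
[206. 278.] [404.5 295.4  12.9] [404.9 295.7] [90.3 50.1] 39.5
base 2406 ((528.489990234375, -181.9180908203125), (251.50662231445312, 170.98208618164062), 82.10612487792969)
disc 120 [299. 158.] [730.4  46.5  68.6] [705.  26.  66.] [748.  59.  73.]
disc 20 [361. 162.] [ 718.3 -125.9   73.8] [ 715. -147.   66.] [ 729. -106.   76.]
disc 14 [420. 171.] [ 696.3 -288.1   71.5] [ 693. -301.   66.] [ 698. -275.   75.]
disc 822 [405. 235.] [ 515.4 -237.6   71.3] [ 470. -294.   66.] [ 571. -191.   76.]
sleeve 70 [423. 162.] [ 697.6 -278.2  119.7] [ 689. -319.  112.] [ 749. -263.  128.]
sleeve 22 [362. 157.] [ 717.  -124.6  119.3] [ 714. -142.  114.] [ 726. -108.  126.]
sleeve 56 [354. 207.] [ 584.3 -100.8  121.5] [ 563. -114.  113.] [593. -93. 128.]
sleeve 64 [374. 210.] [ 578
[... 3412 characters left out ...]
4. -154.  119.] [ 504. -146.  125.]
can 222 [357. 127.] [ 702.7 -270.8  170.2] [ 690. -320.  151.] [ 750. -261.  185.]
can 132 [318. 147.] [ 731.  -117.3  166.9] [ 716. -144.  150.] [ 750. -101.  172.]
mouth 60 [357. 147.] [ 697.4 -271.4   89.3] [ 687. -318.   84.] [ 746. -259.   95.]
mouth 40 [319. 166.] [ 722.1 -109.9   89.1] [ 714. -141.   84.] [ 749. -101.   95.]
mouth 30 [392. 181.] [ 509.5 -227.1   89. ] [ 496. -248.   84.] [ 534. -220.   95.]
mouth 271 [362. 192.] [ 546.6 -124.7   88.5] [ 496. -155.   84.] [587. -93.  94.]
mouth 54 [373. 204.] [ 485.6 -103.1   91.4] [ 478. -144.   84.] [510. -84.  95.]
mouth 26 [379. 208.] [ 460.9 -104.6   89.5] [ 456. -125.   84.] [ 476. -101.   94.]
```

```bash
cat >> h.py <<'E'
from scipy.spatial.transform import Rotation as Ro
def plan(x,y,z,yaw,verbose=True):
    s=monitor.read_state(); R=Ro.from_euler('xyz',s['tool_rot'])
    sh=R.inv().apply(np.array([x,y,z])-s['eef_pos'])/10
    y0=np.degrees(s['tool_rot'][2]); roll=-((yaw-y0+180)%360-180)
    print('t%.1f'%s['clock'],'at',s['eef_pos'].round(1),'yaw %.1f'%y0,'w %.1f'%s['width'],'F',s['force'].round(1),'| shift cm',sh.round(2),'roll %.1f'%roll,'calls',round(max(np.linalg.norm(sh)/20.8,abs(roll)/35.8),2))
E
python3 -c "
from h import *
plan(600,7.5,230,34.3)"
```

```text
t0.1 at [ 237.2 -604.6  230.5] yaw 21.4 w 85.1 F [ 0.   0.2 -0.4] | shift cm [ 56.13 -43.73   0.12] roll -12.9 calls 3.42
```

arm_command --series '[100,2.8,-2.2,0,0,100,5.6,-4.4,0,0,100,8.4,-6.6,0,0,100,11.2,-8.8,0,0,100,14,-11,0,0]'

```text
clock: 0.52
eef_pos: [327.9, -449.8, 231.0]
tool_rot: [-3.141, 0.0, 0.373]
force: [1.1, 0.3, -0.1]
width: 85.9
gripper_force: 0.0
```

arm_command --series '[100,2.8,-2.2,0,0,100,5.6,-4.4,0,0,100,8.4,-6.6,0,0,100,11.2,-8.8,0,0,100,14,-11,0,0]'

```text
clock: 0.93
eef_pos: [418.1, -296.4, 231.1]
tool_rot: [-3.141, 0.0, 0.374]
force: [0.6, -0.0, -0.2]
width: 85.4
gripper_force: 0.0
```

arm_command --series '[100,2.8,-2.2,0,0,100,5.6,-4.4,0,0,100,8.4,-6.6,0,0,100,11.2,-8.8,0,0,100,14,-11,0,0]'

```text
clock: 1.35
eef_pos: [508.3, -142.9, 231.1]
tool_rot: [-3.141, 0.0, 0.374]
force: [0.9, -0.0, 0.0]
width: 85.3
gripper_force: 0.0
```

arm_command --series '[100,2.8,-2.2,0,-2.6,100,5.6,-4.4,0,-5.2,100,8.4,-6.6,0,-7.8,100,11.2,-8.8,0,-10.4,100,14,-11,0,-13]'

```text
clock: 1.77
eef_pos: [598.4, 10.6, 231.0]
tool_rot: [-3.141, 0.001, 0.603]
force: [1.1, 0.5, 0.2]
width: 85.7
gripper_force: 0.0
```

```bash
python3 - <<'E'
from h import *
im,d,m=grab('wrist','w1.png'); P=cloud(d,m)
for c,med,ct in plates(im,P):
    r=rect(ct,m); print(c.round(),med.round(1),r[0].round(1),np.round(r[1],1),round(r[2],1))
plan(602,7.5,60,34.3)
E
```

```text
[354.  26.] [738.9  69.7  67.2] [751.1  70.5] [56.7 75.2] -55.5
[80. 44.] [562.6 320.   11.7] [562.1 319.5] [50.6 93.5] -44.7
[210.  87.] [605.2 175.2  12. ] [604.4 174.8] [52.6 90.7] -23.6
[ 50. 165.] [407.4 300.1  11.8] [406.5 298.4] [90.7 57.6] 39.2
[323. 163.] [607.1  14.   12.2] [604.7  12.6] [91.4 50.5] 34.5
[248. 247.] [450.6  31.8  12.1] [442.3  33.1] [93.7 51.6] 24.7
[349. 322.] [489.6 -99.1 104.3] [ 430.4 -162.7] [41.3 57.5] -58.6
[158. 381.] [135.8  32.5  -0.5] [149.5  35.6] [81.1 66.7] 39.5
t1.8 at [602.2  20.3 231. ] yaw 35.2 w 85.3 F [5.1 7.5 1.1] | shift cm [-0.88  1.1  17.09] roll 0.9 calls 0.82
```

View pics/w1.png

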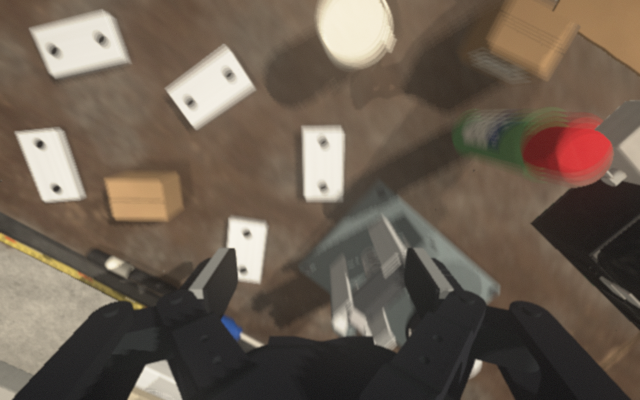

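Wrist view (taken while still settling) shows the nearest plate at about (323,163), other plates top left, feeder below at (400,250). Descend and look once at rest.

arm_command --series '[100,-0.4,0.5,3,0,100,-0.8,1.1,6,0,100,-0.8,1.1,9,0,100,-0.8,1.1,10,0.5,100,-0.8,1.1,10,0.5]'

```text
clock: 2.23
eef_pos: [595.2, -4.8, 128.5]
tool_rot: [-3.138, 0.005, 0.591]
force: [0.4, -0.1, -0.2]
width: 85.3
gripper_force: 0.0
```

arm_command --series '[100,0,0,0,0,100,0,0,0,0,100,0,0,0,0,100,0,0,0,0,100,0,0,0,0]'

```text
clock: 2.65
eef_pos: [598.3, -4.5, 132.5]
tool_rot: [3.141, -0.002, 0.592]
force: [0.2, -0.2, -0.7]
width: 85.5
gripper_force: 0.0
```

```bash
cat > look.py <<'E'
from h import *
import sys
im,d,m=grab('wrist',sys.argv[1] if len(sys.argv)>1 else None); P=cloud(d,m)
for c,med,ct in plates(im,P):
    if abs(med[2]-12)<8:
        r=rect(ct,m); print(c.round(),med.round(1),r[0].round(1),np.round(r[1],1),round(r[2],1))
s=monitor.read_state();print(s['eef_pos'].round(1),np.degrees(s['tool_rot']).round(2))
E
python3 look.py w2.png
```

```text
[16. 22.] [578.6 282.8  11.6] [578.1 283.6] [30.1 35.4] -48.8
[155.  75.] [605.1 170.1  12. ] [603.1 169.8] [49.9 91.2] -24.1
[312. 177.] [605.1   9.5  12.2] [602.6   8.1] [89.1 49.8] 34.2
[197. 260.] [467.6  60.9  12.1] [466.2  62.2] [15.8 32.8] -18.3
[230. 313.] [425.    2.   12.1] [430.1   4.5] [53.1 12.8] 24.1
[598.2  -4.6 132.3] [ 1.7995e+02 -8.0000e-02  3.3920e+01]
```

arm_command --series '[100,0.5,-0.4,2,0,100,1.05,-0.8,5,0,100,1.05,-0.8,8.5,0,100,1.05,-0.8,11.5,0,100,1.05,-0.8,12,0]'

```text
clock: 3.12
eef_pos: [598.3, 8.0, 7.0]
tool_rot: [-3.137, 0.007, 0.592]
force: [-0.2, -0.3, -0.1]
width: 85.7
gripper_force: 0.0
```

arm_command --series '[100,0,0,0.5,0,100,0,0,1,0,100,0,0,1,0,100,0,0,1,0,100,0,0,1,0]'

```text
clock: 3.53
eef_pos: [603.1, 7.8, 2.9]
tool_rot: [3.14, -0.002, 0.592]
force: [0.0, -0.5, 0.7]
width: 85.6
gripper_force: 0.0
```

arm_command --series '[40,0,0,0,0,40,0,0,0,0,40,0,0,0,0,40,0,0,0,0,40,0,0,0,0]'

```text
clock: 3.95
eef_pos: [602.4, 7.9, 2.3]
tool_rot: [3.141, -0.001, 0.592]
force: [-1.1, -0.5, 5.8]
width: 48.3
gripper_force: 61.9
```

arm_command --series '[30,0,0,0,0,30,0,0,0,0,30,0,0,0,0,30,0,0,0,0,30,0,0,0,0]'

```text
clock: 4.37
eef_pos: [602.3, 7.9, 2.3]
tool_rot: [3.141, -0.001, 0.592]
force: [-0.6, 0.1, 5.7]
width: 48.2
gripper_force: 61.9
```

arm_command --series '[30,0,0,-1,0,30,0,0,-4,0,30,0,0,-8,0,30,0,0,-12,0,30,0,0,-16,0]'

```text
clock: 4.78
eef_pos: [601.2, 7.8, 163.2]
tool_rot: [-3.141, 0.001, 0.592]
force: [0.9, -0.3, -1.0]
width: 48.0
gripper_force: 62.4
```

arm_command --series '[30,-2,1.1,-2,0,30,-5,2.8,-4,0,30,-8,4.4,-6,0,30,-11,6,-7,0,30,-12.8,7,-7,0]'

```text
clock: 5.2
eef_pos: [533.7, -126.0, 234.5]
tool_rot: [3.137, -0.001, 0.588]
force: [0.4, -0.5, -2.0]
width: 47.9
gripper_force: 62.5
```

arm_command --series '[30,0,0,0,6,30,0,0,0,12,30,0,0,0,18,30,0,0,0,24,30,0,0,0,30]'

```text
clock: 5.62
eef_pos: [534.3, -121.6, 231.8]
tool_rot: [-3.141, 0.0, 0.063]
force: [-0.0, -0.1, -2.2]
width: 48.1
gripper_force: 62.4
```

arm_command --series '[30,0,0,0,6,30,0,0,0,11,30,0,0,0,11,30,0,0,0,11,30,0,0,0,11]'

```text
clock: 6.03
eef_pos: [534.6, -121.5, 231.5]
tool_rot: [-3.141, 0.0, -0.121]
force: [-0.2, -0.2, -1.2]
width: 47.9
gripper_force: 62.4
```

```bash
python3 - <<'E'
from h import *
im,d,m=grab('wrist','w3.png'); P=cloud(d,m); np.savez('w3.npz',im=im,d=d,**m)
plan(534.7,-121.6,150,-7.3)
ok=(P[...,0]>440)&(P[...,0]<640)&(P[...,1]<-50)&(P[...,1]>-320)
for nm,lo,hi in(('disc',66,76),('sleeve',112,118),('shaft',120,126),('mouth',84,98),('guides',119,130),('base',9,15)):
    q=ok&(P[...,2]>lo)&(P[...,2]<hi)
    nn,l,s,c=cv2.connectedComponentsWithStats(q.astype(np.uint8))
    for i in range(1,nn):
        if s[i,4]>50:
            w=P[l==i];print(nm,s[i,4],c[i].round(),np.median(w,0).round(1),w.min(0).round(),w.max(0).round(),[np.round(v,1) for v in cv2.minAreaRect(w[:,:2].astype(np.float32))])
E
```

```text
t6.1 at [ 534.6 -121.5  231.5] yaw -7.0 w 48.0 F [ 0.9 -0.5 -0.9] | shift cm [0.01 0.01 8.15] roll 0.3 calls 0.39
disc 4620 [426. 174.] [ 534.6 -228.8   70.3] [ 467. -293.   66.] [ 571. -189.   76.] [array([ 519.2, -241.2]), array([103.4, 103.4]), np.float64(24.8)]
sleeve 130 [291. 150.] [578.3 -97.4 115.7] [ 562. -112.  112.] [586. -94. 118.] [array([ 574.1, -103.3]), array([17.8, 24.8]), np.float64(88.9)]
sleeve 129 [349. 150.] [ 570.8 -151.8  115.6] [ 555. -157.  112.] [ 580. -140.  118.] [array([ 570.2, -151.9]), array([26.3, 15.1]), np.float64(22.4)]
sleeve 1303 [448. 191.] [ 522.8 -238.   116.2] [ 497. -264.  112.] [ 542. -218.  118.] [array([ 519.1, -240.5]), array([44.6, 43.8]), np.float64(20.1)]
shaft 139 [293. 136.] [ 589.2 -104.2  124.2] [ 585. -113.  120.] [593. -96. 126.] [array([ 588.5, -104. ]), array([17.1,  6.3]), np.float64(83.0)]
shaft 131 [346. 136.] [ 583.6 -149.2  123.9] [ 580. -158.  120.] [ 587. -140.  126.] [array([ 583., -149.]), array([17.4,  6.4]), np.float64(83.4)]
shaft 179 [282. 156.] [573.5 -91.8 123.8] [562. -96. 120.] [584. -87. 126.] [array([573. , 
[... 986 characters left out ...]
123.9] [ 579. -158.  119.] [ 587. -140.  127.] [array([ 583., -149.]), array([17.4,  6.4]), np.float64(82.6)]
guides 205 [282. 156.] [572.9 -92.1 123.6] [562. -96. 119.] [584. -87. 126.] [array([573. , -91.9]), array([ 7.3, 21.3]), np.float64(84.4)]
guides 207 [357. 156.] [ 565.2 -157.   123.7] [ 554. -161.  119.] [ 576. -153.  126.] [array([ 565.1, -157.1]), array([ 6.8, 21.2]), np.float64(85.2)]
guides 385 [452. 194.] [ 519.8 -240.6  123.3] [ 509. -251.  119.] [ 529. -231.  126.] [array([ 519.4, -240.8]), array([19.5, 19.2]), np.float64(62.0)]
base 8991 [373. 137.] [ 579.  -195.1   12.3] [ 440. -313.    9.] [624. -55.  15.] [array([ 526.8, -179.7]), array([249.7, 168.2]), np.float64(83.0)]
```

View pics/w3.png

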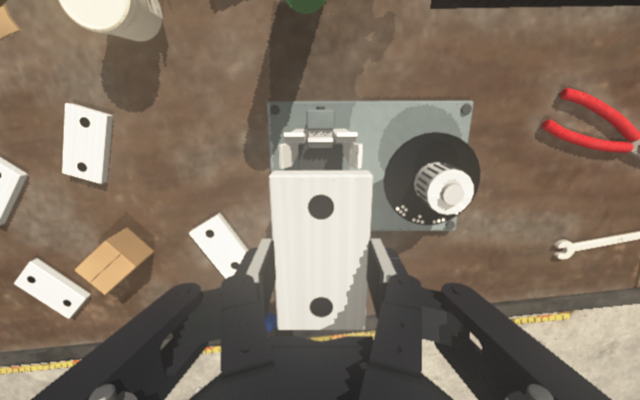

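Wrist view shows the held plate (rows 170–330, cols 270–372) squarely above the magazine, whose far guides/catch are at (320,140); sleeve at (450,192).

```bash
cat > held.py <<'E'
from h import *
import sys
# offset of held plate centre from the magazine axis and its angle
MX,MY,MYAW=534.1,-120.2,-7.0
def held(fn=None):
    im,d,m=grab('wrist',fn); P=cloud(d,m); s=monitor.read_state(); e=s['eef_pos']
    q=(abs(P[...,2]-(e[2]+9))<9)&(np.hypot(P[...,0]-e[0],P[...,1]-e[1])<75)
    hsv=cv2.cvtColor(im,cv2.COLOR_RGB2HSV); q&=(hsv[...,2]>150)&(hsv[...,1]<50)
    q=cv2.morphologyEx(q.astype(np.uint8),cv2.MORPH_OPEN,np.ones((5,5)))
    n,l,st,c=cv2.connectedComponentsWithStats(q); i=1+np.argmax(st[1:,4])
    w=P[l==i]; print('plate top z',np.median(w[:,2]).round(1),'n',len(w), 'tcp z',e[2].round(1))
    cs,_=cv2.findContours((l==i).astype(np.uint8),cv2.RETR_EXTERNAL,cv2.CHAIN_APPROX_NONE)
    c,sz,a=rect(max(cs,key=len)[:,0],m,z=np.median(w[:,2]))
    print('centre',c.round(1),np.round(sz,1),'ang %.1f'%a)
    dd=np.array([MX,MY])-c
    R=Ro.from_euler('xyz',s['tool_rot']); print('needed tool shift cm',(R.inv().apply([dd[0],dd[1],0])/10).round(2),'roll %.1f'%-(MYAW-a),'rot',np.degrees(s['tool_rot']).round(2),'F',s['force'].round(1))
if __name__=='__main__': held(*sys.argv[1:])
E
python3 held.py
```

```text
plate top z 241.3 n 13245 tcp z 231.4
centre [ 535.4 -121. ] [49.5 90.7] ang -7.0
needed tool shift cm [-0.14 -0.07  0.  ] roll -0.0 rot [-179.99   -0.     -7.  ] F [-1.4  0.3 -1.8]
```

arm_command --series '[30,-0.14,-0.07,2,0,30,-0.14,-0.07,4,0,30,-0.14,-0.07,6,0,30,-0.14,-0.07,8,0,30,-0.14,-0.07,8,0]'

```text
clock: 6.55
eef_pos: [530.8, -120.2, 148.1]
tool_rot: [-3.141, 0.007, -0.123]
force: [-0.5, 0.7, -1.0]
width: 47.5
gripper_force: 62.4
```

arm_command --series '[30,0,0,1,0,30,0,0,2,0,30,0,0,3,0,30,0,0,4,0,30,0,0,4,0]'

```text
clock: 6.97
eef_pos: [532.8, -120.6, 109.7]
tool_rot: [-3.141, 0.002, -0.123]
force: [0.5, 0.3, -1.2]
width: 48.2
gripper_force: 62.4
```

arm_command --series '[30,0,0,0.3,0,30,0,0,0.6,0,30,0,0,0.9,0,30,0,0,1.2,0,30,0,0,1.2,0]'

```text
clock: 7.38
eef_pos: [533.6, -120.8, 99.3]
tool_rot: [3.142, -0.0, -0.124]
force: [-0.1, -0.7, 0.1]
width: 48.0
gripper_force: 62.7
```

arm_command --series '[30,0,0,0.2,0,30,0,0,0.4,0,30,0,0,0.6,0,30,0,0,0.8,0,30,0,0,1,0]'

```text
clock: 7.8
eef_pos: [533.3, -120.7, 89.1]
tool_rot: [-3.142, 0.0, -0.124]
force: [0.6, 0.7, 3.0]
width: 48.7
gripper_force: 43.2
```

arm_command --series '[30,0,0,0.2,0,30,0,0,0.4,0,30,0,0,0.6,0,30,0,0,0.8,0,30,0,0,1.1,0]'

```text
clock: 8.22
eef_pos: [533.3, -120.7, 78.2]
tool_rot: [-3.141, 0.0, -0.124]
force: [-1.0, 0.0, 3.5]
width: 47.6
gripper_force: 63.4
```

arm_command --series '[30,0,0,0,0,30,0,0,0,0,30,0,0,0,0,30,0,0,0,0,30,0,0,0,0]'

```text
clock: 8.63
eef_pos: [533.3, -120.7, 78.4]
tool_rot: [-3.142, 0.0, -0.124]
force: [-1.9, 0.8, 3.3]
width: 47.8
gripper_force: 63.4
```

```bash
python3 held.py w4.png
```

```text
plate top z 88.2 n 12872 tcp z 78.4
centre [ 531.2 -118.1] [52.3 93.6] ang -8.1
needed tool shift cm [ 0.31  0.17 -0.  ] roll -1.1 rot [-1.80e+02  1.00e-02 -7.08e+00] F [-1.   1.   3.5]
```

View pics/w4.png

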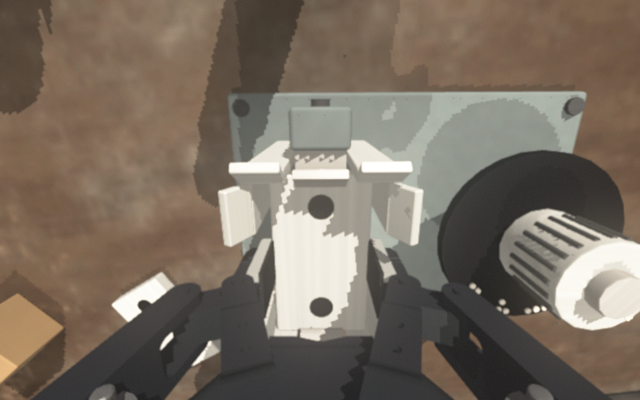

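The plate lies in the shaft with its top at ~88 mm, catch visible over its far edge at (320,173). Release and retreat.

arm_command --series '[90,0,0,0,0,90,0,0,0,0,90,0,0,0,0,90,0,0,-1,0,90,0,0,-3,0]'

```text
clock: 9.1
eef_pos: [531.8, -120.4, 107.1]
tool_rot: [-3.141, 0.005, -0.124]
force: [-0.1, -0.4, -0.2]
width: 76.8
gripper_force: 0.0
```

arm_command --series '[90,0,0,-3,0,90,0,0,-6,0,90,0,0,-9,0,90,0,0,-12,0,90,0,0,-12,0]'

```text
clock: 9.52
eef_pos: [537.1, -121.8, 234.8]
tool_rot: [3.141, -0.012, -0.124]
force: [0.3, -0.4, -0.1]
width: 76.9
gripper_force: 0.0
```

arm_command --series '[100,0,0,0,0,100,0,0,0,0,100,0,0,0,0,100,0,0,0,0,100,0,0,0,0]'

```text
clock: 9.93
eef_pos: [532.8, -120.6, 227.2]
tool_rot: [-3.142, 0.002, -0.124]
force: [-0.7, -0.4, -0.2]
width: 85.2
gripper_force: 0.0
```

```bash
cat > chk.py <<'E'
from h import *
import sys
# state of the pile: top heights along the magazine, and loose plates by top camera
im,d,m=grab('wrist',sys.argv[1] if len(sys.argv)>1 else None); P=cloud(d,m)
c,s=np.cos(np.radians(-7)),np.sin(np.radians(-7)); D=P-[534.1,-120.2,0]
u=c*D[...,0]+s*D[...,1]; v=-s*D[...,0]+c*D[...,1]
for a in(-35,-15,0,15,35):
    q=(abs(u-a)<4)&(abs(v)<18); print('u%d z %.1f n%d'%(a,np.nanmedian(P[q][:,2]) if q.any() else 0,q.sum()),end='; ')
print()
im,d,m=grab('top'); P=cloud(d,m)
for c,med,ct in plates(im,P):
    if abs(med[2]-12)<8: r=rect(ct,m); print(med.round(1),r[0].round(1),np.round(r[1],1),round(r[2],1))
E
python3 chk.py w5.png; python3 -c "
from h import *
plan(438,29,150,24.4)"
```

```text
u-35 z 92.3 n247; u-15 z 92.3 n275; u0 z 92.1 n263; u15 z 323.8 n2906; u35 z 92.4 n328; 
[603.9 168.7  13. ] [603.8 168.8] [48.8 89. ] -24.3
[560.7 314.9  13.1] [561.2 315.6] [49.3 88.5] -43.6
[440.4  26.8  13.4] [441.2  27.2] [89.2 50.1] 24.4
[404.3 295.7  12.8] [404.7 295.8] [89.4 49.7] 39.5
[ 385.9 -521.4    7.5] [ 384.3 -530.3] [ 24.9 173.1] -86.3
t10.0 at [ 533.1 -120.7  227.6] yaw -7.1 w 85.3 F [-0.   0.2  0.9] | shift cm [-11.27 -13.68   7.78] roll -31.5 calls 0.93
```

arm_command --series '[100,-2.2,-2.7,0,-6.3,100,-4.4,-5.4,0,-12.6,100,-6.6,-8.1,0,-18.9,100,-8.8,-10.9,0,-25.2,100,-11.1,-13.7,0,-31.5]'

```text
clock: 10.45
eef_pos: [439.3, 29.9, 228.2]
tool_rot: [3.142, -0.0, 0.431]
force: [0.4, 1.3, -0.9]
width: 85.7
gripper_force: 0.0
```

arm_command --series '[100,0,0,1,0,100,0,0,4,0,100,0,0,8,0,100,0,0,12,0,100,0,0,14,0]'

```text
clock: 10.87
eef_pos: [438.4, 28.8, 85.2]
tool_rot: [-3.14, 0.004, 0.426]
force: [-0.2, 0.3, 0.3]
width: 85.7
gripper_force: 0.0
```

arm_command --series '[100,0,0,0,0,100,0,0,0,0,100,0,0,0,0,100,0,0,0,0,100,0,0,0,0]'

```text
clock: 11.28
eef_pos: [441.4, 28.9, 89.8]
tool_rot: [3.141, -0.003, 0.426]
force: [-0.7, -0.5, 0.6]
width: 85.8
gripper_force: 0.0
```

```bash
python3 look.py; python3 -c "
from h import *
plan(439.7,29,3,24.4)"
```

```text
[ 14. 132.] [395.8 267.3  11. ] [402.8 259.7] [67.7 30.3] 6.4
[320. 204.] [442.   30.5  12.2] [439.   29.6] [89.9 50.2] 24.3
[117. 267.] [319.8 166.9  15.8] [316.6 168. ] [19.8 32.5] -88.0
[441.2  28.9  89.7] [ 1.7995e+02 -1.6000e-01  2.4410e+01]
t11.3 at [441.2  28.9  89.7] yaw 24.4 w 85.3 F [ 0.1  0.6 -0.7] | shift cm [-0.16 -0.08  8.67] roll 0.0 calls 0.42
```

arm_command --series '[100,-0.1,-0.1,2,0,100,-0.2,-0.1,5,0,100,-0.2,-0.1,7.5,0,100,-0.2,-0.1,8.6,0,100,-0.2,-0.1,8.65,0]'

```text
clock: 11.75
eef_pos: [436.2, 22.3, 17.8]
tool_rot: [3.127, 0.015, 0.427]
force: [0.1, -0.2, 0.4]
width: 85.7
gripper_force: 0.0
```

arm_command --series '[100,0,0,0,0,100,0,0,0,0,30,0,0,0,0,30,0,0,0,0,30,0,0,0,0]'

```text
clock: 12.17
eef_pos: [435.9, 22.5, 18.3]
tool_rot: [3.127, 0.016, 0.427]
force: [-0.0, 0.5, -0.5]
width: 51.7
gripper_force: 0.0
```

arm_command --series '[30,0,0,0,0,30,0,0,0,0,30,0,0,0,0,30,0,0,0,0,30,0,0,0,0]'

```text
clock: 12.58
eef_pos: [435.3, 22.5, 17.5]
tool_rot: [3.128, 0.017, 0.428]
force: [1.0, 0.6, 0.5]
width: 25.2
gripper_force: 0.0
```

```bash
python3 -c "
from h import *
plan(533,-120.5,231,-7)"
```

```text
t12.6 at [435.3  22.5  17.5] yaw 24.5 w 25.2 F [1.  0.6 0.5] | shift cm [  2.59  17.35 -21.17] roll 31.5 calls 1.32
```

```bash
python3 -c "
from h import *
print(monitor.read_state()['qpos'].round(3))"
```

```text
[ 0.02   0.757 -0.219  2.236  0.773  0.241 -2.044]
```

arm_command --series '[100,1,0,-2,0,100,2,0,-4,0,100,2.9,0,-6,0,100,2.9,0,-6,0,100,2.9,0,-6,0]'

```text
clock: 13.0
eef_pos: [463.2, 35.6, 77.6]
tool_rot: [3.128, 0.015, 0.427]
force: [0.2, 0.3, 0.7]
width: 83.8
gripper_force: 0.0
```

arm_command --series '[100,0,0,0,0,100,0,0,0,0,100,0,0,0,0,100,0,0,0,0,100,0,0,0,0]'

```text
clock: 13.42
eef_pos: [461.8, 35.6, 76.5]
tool_rot: [3.128, 0.019, 0.428]
force: [-0.3, 0.0, -0.7]
width: 85.5
gripper_force: 0.0
```

```bash
python3 look.py; python3 -c "
from h import *
plan(464.5,41,3,24.4);print(monitor.read_state()['qpos'].round(3))"
```

```text
[484. 172.] [538.7 -62.1  12.3] [532.3 -61.6] [ 9.4 73.3] -9.3
[  8. 171.] [391.7 257.9   7.3] [397.6 251.5] [38.7 17.3] 5.5
[315. 231.] [443.5  31.3  12.2] [439.5  30. ] [92.6 50.4] 24.4
[105. 294.] [321.5 169.5  14.5] [316.9 167.7] [22.2 33.6] -87.5
[462.   35.6  76.6] [179.25   1.05  24.51]
t13.5 at [462.   35.6  76.6] yaw 24.5 w 85.2 F [-0.1 -1.  -0.2] | shift cm [ 0.59 -0.48  7.34] roll 0.1 calls 0.35
[ 0.138  0.671 -0.425  2.138  0.637  0.476 -1.931]
```

arm_command --series '[100,0.6,-0.5,2,0,100,0.6,-0.5,4,0,100,0.6,-0.5,5,0,100,0.6,-0.5,5,0,100,0.6,-0.5,5,0]'

```text
clock: 13.88
eef_pos: [464.7, 41.8, 26.5]
tool_rot: [3.128, 0.019, 0.428]
force: [1.0, -0.0, 0.6]
width: 85.3
gripper_force: 0.0
```

```bash
python3 -c "
from h import *
plan(464.5,41,3,24.4);print(monitor.read_state()['qpos'].round(3))"
```

```text
t13.9 at [464.7  41.8  26.5] yaw 24.5 w 85.3 F [ 1.  -0.   0.6] | shift cm [-0.01  0.03  2.35] roll 0.1 calls 0.11
[ 0.05   0.762 -0.315  2.149  0.724  0.356 -2.02 ]
```

arm_command --series '[100,0,0,0.8,0,100,0,0,1.6,0,100,0,0,2.3,0,100,0,0,2.3,0,100,0,0,2.3,0]'

```text
clock: 14.3
eef_pos: [464.6, 41.2, 3.4]
tool_rot: [3.128, 0.018, 0.428]
force: [0.4, 0.4, 0.4]
width: 85.5
gripper_force: 0.0
```

arm_command --series '[40,0,0,0,0,40,0,0,0,0,30,0,0,0,0,30,0,0,0,0,30,0,0,0,0]'

```text
clock: 14.72
eef_pos: [465.2, 41.3, 4.6]
tool_rot: [3.128, 0.017, 0.428]
force: [-1.5, 0.1, 7.7]
width: 47.8
gripper_force: 60.5
```

arm_command --series '[30,0,0,0,0,30,0,0,0,0,30,0,0,0,0,30,0,0,-0.5,0,30,0,0,-1,0]'

```text
clock: 15.13
eef_pos: [464.9, 41.4, 14.1]
tool_rot: [3.128, 0.018, 0.427]
force: [-0.1, -0.1, -1.2]
width: 47.8
gripper_force: 62.0
```

```bash
python3 -c "
from h import *
plan(570,89,13,24.4);print(monitor.read_state()['qpos'].round(3))"
```

```text
t15.1 at [464.9  41.4  14.1] yaw 24.5 w 47.8 F [-0.1 -0.1 -1.2] | shift cm [11.53  0.03 -0.09] roll 0.1 calls 0.55
[ 0.034  0.784 -0.29   2.153  0.756  0.325 -2.05 ]
```

arm_command --series '[30,1.5,0,0,0,30,3.5,0,0,0,30,5.5,0,0,0,30,7.5,0,0,0,30,8,0,0,0]'

```text
clock: 15.55
eef_pos: [541.5, 76.6, 13.1]
tool_rot: [3.129, 0.012, 0.427]
force: [0.6, 0.5, -1.3]
width: 47.5
gripper_force: 62.1
```

arm_command --series '[30,0,0,0,0,30,0,0,0.5,0,30,0,0,1,0,30,0,0,1,0,30,0,0,1,0]'

```text
clock: 15.97
eef_pos: [536.5, 73.5, 4.6]
tool_rot: [3.126, 0.018, 0.427]
force: [-4.0, -1.2, 23.6]
width: 47.5
gripper_force: 64.9
```

arm_command --series '[100,0,0,0,0,100,0,0,0,0,100,0,0,0,0,100,0,0,0,0,100,0,0,0,0]'

```text
clock: 16.38
eef_pos: [537.2, 74.1, 2.0]
tool_rot: [3.128, 0.018, 0.427]
force: [0.7, -0.8, -0.8]
width: 85.4
gripper_force: 0.0
```

arm_command --series '[100,-1,0,0,0,100,-2,0,0,0,100,-2.7,0,0,0,100,-2.7,0,0,0,100,-2.7,0,0,0]'

```text
clock: 16.8
eef_pos: [513.2, 63.2, 2.8]
tool_rot: [3.128, 0.018, 0.427]
force: [1.0, -0.2, 0.9]
width: 85.4
gripper_force: 0.0
```

arm_command --series '[30,0,0,0,0,30,0,0,0,0,30,0,0,0,0,30,0,0,0,0,30,0,0,0,0]'

```text
clock: 17.22
eef_pos: [513.7, 63.5, 3.4]
tool_rot: [3.128, 0.016, 0.428]
force: [-0.8, 0.0, 5.7]
width: 47.9
gripper_force: 61.6
```

arm_command --series '[30,0,0,0,0,30,0,0,-1,0,30,0,0,-4,0,30,0,0,-8,0,30,0,0,-12,0]'

```text
clock: 17.63
eef_pos: [513.3, 65.6, 123.9]
tool_rot: [3.13, 0.02, 0.428]
force: [1.1, -0.1, -1.6]
width: 47.9
gripper_force: 62.7
```

```bash
python3 -c "
from h import *
plan(533,-120.5,231,-7);print(monitor.read_state()['qpos'].round(3))"
```

```text
t17.6 at [513.3  65.6 123.9] yaw 24.5 w 47.9 F [ 1.1 -0.1 -1.6] | shift cm [ -6.14  17.87 -10.37] roll 31.5 calls 1.04
[ 0.164  0.656 -0.54   1.962  0.541  0.689 -1.862]
```

arm_command --series '[30,-0.2,0.5,-4,0,30,-1,3.5,-8,0,30,-2.5,7.5,-10.4,0,30,-4,11.5,-10.4,0,30,-5,15,-10.4,0]'

```text
clock: 18.05
eef_pos: [531.7, -81.1, 232.2]
tool_rot: [3.126, 0.014, 0.43]
force: [1.1, 0.0, -2.0]
width: 47.7
gripper_force: 62.7
```

arm_command --series '[30,-0.6,1.5,0,6.3,30,-1.1,2.9,0,12.6,30,-1.1,2.9,0,18.9,30,-1.1,2.9,0,25.2,30,-1.1,2.9,0,31.5]'

```text
clock: 18.47
eef_pos: [532.5, -111.5, 230.0]
tool_rot: [3.122, 0.008, -0.129]
force: [0.5, 0.3, -2.1]
width: 48.2
gripper_force: 62.7
```

arm_command --series '[30,0,0,0,0,30,0,0,0,0,30,0,0,0,0,30,0,0,0,0,30,0,0,0,0]'

```text
clock: 18.88
eef_pos: [532.9, -111.1, 229.7]
tool_rot: [3.121, 0.008, -0.121]
force: [-0.2, 0.4, -2.6]
width: 47.9
gripper_force: 62.7
```

```bash
python3 held.py; python3 -c "
from h import *
plan(534.1,-120.2,78,-7)"
```

```text
plate top z 238.4 n 13316 tcp z 229.7
centre [ 529.9 -110.2] [49.5 90.8] ang -6.8
needed tool shift cm [0.54 0.94 0.01] roll 0.2 rot [178.84   0.46  -6.95] F [ 0.7 -0.  -2.1]
t18.9 at [ 532.9 -111.2  229.7] yaw -6.9 w 47.6 F [ 0.7 -0.  -2.1] | shift cm [ 0.35  0.57 15.18] roll 0.1 calls 0.73
```

arm_command --series '[30,0.56,0.9,2,0,30,0.57,0.85,4,0,30,0.59,0.81,6,0,30,0.6,0.76,8,0,30,0.61,0.74,9,0]'

```text
clock: 19.35
eef_pos: [535.9, -121.0, 137.7]
tool_rot: [3.121, 0.011, -0.122]
force: [-0.8, 0.8, -1.4]
width: 47.7
gripper_force: 62.7
```

arm_command --series '[30,0,0,0,0,30,0,0,0,0,30,0,0,0,0,30,0,0,0,0,30,0,0,0,0]'

```text
clock: 19.77
eef_pos: [538.0, -121.1, 140.9]
tool_rot: [3.121, 0.006, -0.122]
force: [0.3, -0.3, -2.3]
width: 47.8
gripper_force: 62.7
```

```bash
python3 held.py; python3 -c "
from h import *
plan(534.1,-120.2,78,-7)"
```

```text
plate top z 149.6 n 12929 tcp z 140.8
centre [ 535.  -120.3] [49.7 90.8] ang -6.7
needed tool shift cm [-0.09  0.01  0.  ] roll 0.3 rot [178.81   0.35  -7.01] F [ 0.4 -0.4 -1.2]
t19.8 at [ 537.8 -121.2  140.8] yaw -7.0 w 47.9 F [ 0.4 -0.4 -1.2] | shift cm [-0.34 -0.18  6.28] roll -0.0 calls 0.3
```

arm_command --series '[30,-0.08,-0.02,0.8,0,30,-0.08,-0.03,1.5,0,30,-0.07,-0.05,2.2,0,30,-0.07,-0.06,2.9,0,30,-0.07,-0.07,3.4,0]'

```text
clock: 20.23
eef_pos: [537.1, -120.9, 105.2]
tool_rot: [3.121, 0.007, -0.122]
force: [0.5, 0.4, 4.5]
width: 48.1
gripper_force: 63.4
```

arm_command --series '[30,0,0,0.3,0,30,0,0,0.6,0,30,0,-0.02,0.9,0,30,0,-0.02,1.2,0,30,0,-0.02,1.5,0]'

```text
clock: 20.65
eef_pos: [536.7, -120.8, 90.8]
tool_rot: [3.121, 0.007, -0.122]
force: [2.3, 1.2, 3.7]
width: 47.4
gripper_force: 63.3
```

arm_command --series '[30,0,0,0.3,0,30,0,0,0.6,0,30,0,0,0.9,0,30,0,-0.02,1.2,0,30,0,-0.02,1.25,0]'

```text
clock: 21.07
eef_pos: [536.7, -120.8, 78.0]
tool_rot: [3.122, 0.007, -0.122]
force: [2.0, 1.1, 4.7]
width: 47.8
gripper_force: 63.4
```

```bash
python3 held.py
```

```text
plate top z 86.8 n 12539 tcp z 78.1
centre [ 530.8 -117.1] [54.6 91.9] ang -7.6
needed tool shift cm [0.37 0.27 0.  ] roll -0.6 rot [178.86   0.39  -7.  ] F [2.3 0.7 2.6]
```

arm_command --series '[90,0,0,0,0,90,0,0,0,0,90,0,0,0,0,90,0,0,-1,0,90,0,0,-3,0]'

```text
clock: 21.53
eef_pos: [533.9, -120.5, 107.0]
tool_rot: [3.121, 0.014, -0.122]
force: [-0.0, -0.0, 0.2]
width: 76.9
gripper_force: 0.0
```

arm_command --series '[100,0,0,-3,0,100,0,0,-6,0,100,0,0,-9,0,100,0,0,-12,0,100,0,0,-12,0]'

```text
clock: 21.95
eef_pos: [540.7, -118.1, 234.5]
tool_rot: [3.121, -0.002, -0.122]
force: [0.8, 0.8, 0.1]
width: 85.7
gripper_force: 0.0
```

arm_command --series '[100,0,0,0,0,100,0,0,0,0,100,0,0,0,0,100,0,0,0,0,100,0,0,0,0]'

```text
clock: 22.37
eef_pos: [536.9, -118.1, 227.2]
tool_rot: [3.121, 0.01, -0.122]
force: [0.6, -0.5, 0.1]
width: 85.3
gripper_force: 0.0
```

```bash
python3 chk.py; python3 -c "
from h import *
plan(602.4,170.5,229,156.7);plan(403.5,297.2,229,39.5);plan(559.7,317.2,229,136.5);print(monitor.read_state()['qpos'].round(3))"
```

```text
u-35 z 92.4 n244; u-15 z 92.2 n256; u0 z 92.2 n284; u15 z 311.2 n6736; u35 z 92.3 n302; 
[604.  168.7  12.9] [604. 169.] [48.8 89.2] -24.6
[560.7 314.7  13.4] [561.2 315.6] [49.3 88.5] -43.6
[404.5 295.4  12.9] [404.8 295.9] [89.7 49.7] 39.5
[ 385.7 -517.3    7.6] [ 384.3 -530.5] [ 24.9 173.5] -86.3
t22.5 at [ 537.2 -118.   227.5] yaw -7.0 w 85.7 F [0.1 0.2 0.3] | shift cm [  2.95 -29.42  -0.77] roll -163.7 calls 4.57
t22.5 at [ 537.2 -118.   227.5] yaw -7.0 w 85.7 F [0.1 0.2 0.3] | shift cm [-18.33 -39.58  -0.77] roll -46.5 calls 2.1
t22.5 at [ 537.2 -118.   227.5] yaw -7.0 w 85.7 F [0.1 0.2 0.3] | shift cm [ -3.07 -43.46  -1.  ] roll -143.5 calls 4.01
[ 0.478  0.53  -0.491  1.787  0.33   0.915 -1.856]
```

arm_command --series '[100,0.3,-3,-0.2,0,100,0.6,-6,-0.4,0,100,0.9,-9,-0.4,0,100,1.2,-12,-0.4,0,100,1.5,-15,-0.4,0]'

```text
clock: 22.88
eef_pos: [570.9, 30.3, 228.8]
tool_rot: [3.121, 0.008, -0.123]
force: [0.3, -0.1, 0.0]
width: 85.8
gripper_force: 0.0
```

arm_command --series '[100,0.3,-3,-0.2,-6.6,100,0.6,-6,-0.4,-13.2,100,0.9,-9,-0.4,-19.8,100,1.2,-12,-0.4,-26.4,100,1.5,-14.4,-0.4,-33]'

```text
clock: 23.3
eef_pos: [603.1, 173.0, 229.8]
tool_rot: [3.13, 0.018, 0.461]
force: [-0.3, 0.5, 0.7]
width: 85.6
gripper_force: 0.0
```

arm_command --series '[100,0,0,0,-6.6,100,0,0,0,-13.2,100,0,0,0,-19.8,100,0,0,0,-26.4,100,0,0,0,-33]'

```text
clock: 23.72
eef_pos: [603.1, 170.1, 229.5]
tool_rot: [3.141, 0.023, 1.036]
force: [0.4, -0.4, 0.4]
width: 84.9
gripper_force: 0.0
```

arm_command --series '[100,0,0,0,-6.6,100,0,0,0,-13.2,100,0,0,0,-19.8,100,0,0,0,-26.4,100,0,0,0,-33]'

```text
clock: 24.13
eef_pos: [603.2, 169.9, 229.6]
tool_rot: [-3.13, 0.019, 1.611]
force: [0.1, 0.5, 0.5]
width: 85.6
gripper_force: 0.0
```

arm_command --series '[100,0,0,0,-6.6,100,0,0,0,-13.2,100,0,0,0,-19.8,100,0,0,0,-26.4,100,0,0,0,-33]'

```text
clock: 24.55
eef_pos: [603.2, 169.9, 229.5]
tool_rot: [-3.121, 0.01, 2.187]
force: [0.0, 0.4, -1.3]
width: 85.2
gripper_force: 0.0
```

arm_command --series '[100,0,0,0,-6.6,100,0,0,0,-13.2,100,0,0,0,-19.8,100,0,0,0,-26.4,100,0,0,0,-31.5]'

```text
clock: 24.97
eef_pos: [603.2, 169.9, 229.4]
tool_rot: [-3.119, -0.003, 2.737]
force: [-0.5, -0.4, -0.6]
width: 85.4
gripper_force: 0.0
```

arm_command --series '[100,0,0,2,0,100,0,0,5,0,100,0,0,8,0,100,0,0,10,0,100,0,0,10,0]'

```text
clock: 25.38
eef_pos: [599.9, 165.8, 125.0]
tool_rot: [-3.113, -0.007, 2.731]
force: [-0.3, -0.5, -0.1]
width: 85.4
gripper_force: 0.0
```

arm_command --series '[100,0,0,0,0,100,0,0,0,0,100,0,0,0,0,100,0,0,0,0,100,0,0,0,0]'

```text
clock: 25.8
eef_pos: [602.8, 168.5, 131.3]
tool_rot: [-3.121, -0.0, 2.731]
force: [0.2, 0.4, -0.1]
width: 85.2
gripper_force: 0.0
```

```bash
python3 look.py w6.png; python3 -c "
from h import *
plan(602.4,170.5,3,156.1);print(monitor.read_state()['qpos'].round(3))"
```

```text
[466.  77.] [557.5 318.1  12.1] [559.8 316.3] [49.7 90.2] -44.6
[325. 188.] [599.2 171.5  12.3] [601.9 170.8] [49.8 89.6] -23.9
[602.7 168.4 131.1] [-1.7880e+02 -3.0000e-02  1.5649e+02]
t25.9 at [602.7 168.4 131.1] yaw 156.5 w 85.1 F [ 0.5 -0.2 -0.5] | shift cm [ 0.11  0.45 12.8 ] roll 0.4 calls 0.62
[ 0.249  0.966 -1.091  1.649  0.937  1.155  0.058]
```

arm_command --series '[100,0.1,0.2,2,0.2,100,0.1,0.4,5,0.4,100,0.1,0.45,8.5,0.4,100,0.1,0.45,11.5,0.4,100,0.1,0.45,12,0.4]'

```text
clock: 26.27
eef_pos: [599.2, 168.0, 5.3]
tool_rot: [-3.113, -0.006, 2.724]
force: [-0.5, -1.4, 0.1]
width: 85.2
gripper_force: 0.0
```

arm_command --series '[100,0,0,0.4,0,100,0,0,0.8,0,100,0,0,0.8,0,30,0,0,0.8,0,30,0,0,0.8,0]'

```text
clock: 26.68
eef_pos: [602.7, 170.6, 3.6]
tool_rot: [-3.121, 0.0, 2.724]
force: [-0.2, -0.2, 0.1]
width: 63.9
gripper_force: 0.0
```

arm_command --series '[30,0,0,0,0,30,0,0,0,0,30,0,0,0,0,30,0,0,0,0,30,0,0,0,0]'

```text
clock: 27.1
eef_pos: [602.7, 170.7, 3.7]
tool_rot: [-3.121, 0.0, 2.724]
force: [-0.6, -0.3, 5.8]
width: 47.5
gripper_force: 61.8
```

arm_command --series '[30,0,0,-1,0,30,0,0,-4,0,30,0,0,-8,0,30,0,0,-12,0,30,0,0,-15,0]'

```text
clock: 27.52
eef_pos: [603.5, 174.0, 155.8]
tool_rot: [-3.122, -0.0, 2.725]
force: [0.4, 0.6, -2.1]
width: 47.7
gripper_force: 62.5
```

```bash
python3 -c "
from h import *
plan(534.1,-120.2,231,173);print(monitor.read_state()['qpos'].round(3))"
```

```text
t27.5 at [603.5 174.  155.8] yaw 156.1 w 47.7 F [ 0.4  0.6 -2.1] | shift cm [ -5.55 -29.86  -6.94] roll -16.9 calls 1.5
[ 0.246  0.938 -1.108  1.624  0.902  1.188  0.072]
```

arm_command --series '[30,-0.5,-2.5,-3,0,30,-1,-5.5,-6,0,30,-1.6,-8.5,-7,0,30,-2.1,-11.5,-7,0,30,-2.7,-14.5,-7,0]'

```text
clock: 27.93
eef_pos: [569.6, 30.0, 226.9]
tool_rot: [-3.12, 0.001, 2.725]
force: [-0.3, -1.3, -1.5]
width: 47.8
gripper_force: 62.5
```

arm_command --series '[30,-0.6,-3,0,-3.4,30,-1.2,-6,0,-6.8,30,-1.8,-9,0,-10.2,30,-2.4,-12,0,-13.6,30,-2.9,-15.4,0,-17]'

```text
clock: 28.35
eef_pos: [533.7, -122.2, 229.2]
tool_rot: [-3.121, -0.007, 3.025]
force: [0.9, -0.6, -1.5]
width: 47.8
gripper_force: 62.5
```

arm_command --series '[30,0,0,0,0,30,0,0,0,0,30,0,0,0,0,30,0,0,0,0,30,0,0,0,0]'

```text
clock: 28.77
eef_pos: [534.4, -119.9, 228.8]
tool_rot: [-3.122, -0.007, 3.023]
force: [-0.3, 0.1, -1.9]
width: 47.8
gripper_force: 62.6
```

```bash
python3 held.py; python3 -c "
from h import *
plan(534.1,-120.2,78,173);print(monitor.read_state()['qpos'].round(3))"
```

```text
plate top z 237.4 n 13585 tcp z 228.7
centre [ 533.4 -119.6] [49.5 89.3] ang -6.9
needed tool shift cm [-0.08 -0.05  0.  ] roll 0.1 rot [-178.85   -0.43  173.23] F [-0.1 -0.2 -0.9]
t28.8 at [ 534.4 -120.1  228.7] yaw 173.2 w 47.7 F [-0.1 -0.2 -0.9] | shift cm [-0.08  0.29 15.07] roll 0.2 calls 0.72
[ 0.857  0.768 -1.212  1.784  0.795  1.188  0.844]
```

arm_command --series '[30,-0.1,-0.01,2,0.1,30,-0.11,0.03,4,0.2,30,-0.12,0.07,6,0.2,30,-0.14,0.11,8,0.2,30,-0.15,0.13,9,0.2]'

```text
clock: 29.23
eef_pos: [533.9, -121.5, 136.3]
tool_rot: [-3.121, -0.011, 3.019]
force: [0.0, -1.0, -0.9]
width: 47.6
gripper_force: 62.5
```

arm_command --series '[30,0,0,0,0,30,0,0,0,0,30,0,0,0,0,30,0,0,0,0,30,0,0,0,0]'

```text
clock: 29.65
eef_pos: [535.5, -122.1, 139.4]
tool_rot: [-3.121, -0.006, 3.017]
force: [-0.4, 1.1, -1.2]
width: 47.6
gripper_force: 62.5
```

```bash
python3 held.py; python3 -c "
from h import *
plan(534.1,-120.2,78,173);print(monitor.read_state()['qpos'].round(3))"
```

```text
plate top z 148.0 n 13671 tcp z 139.2
centre [ 534.3 -121.8] [49.6 89.7] ang -7.3
needed tool shift cm [ 0.04  0.16 -0.  ] roll -0.3 rot [-178.81   -0.36  172.88] F [-0.8 -0.7 -1.4]
t29.7 at [ 535.4 -122.2  139.2] yaw 172.9 w 47.5 F [-0.8 -0.7 -1.4] | shift cm [0.11 0.31 6.12] roll -0.1 calls 0.29
[ 0.806  0.87  -1.11   1.869  0.935  1.05   0.734]
```

arm_command --series '[30,0.03,0.17,0.8,-0.2,30,0.03,0.18,1.5,-0.2,30,0.02,0.2,2.2,-0.2,30,0.02,0.21,2.9,-0.2,30,0.02,0.22,3.4,-0.2]'

```text
clock: 30.12
eef_pos: [534.6, -120.6, 103.6]
tool_rot: [-3.121, -0.008, 3.021]
force: [-0.1, -0.7, 7.2]
width: 48.1
gripper_force: 63.4
```

arm_command --series '[30,0,0,0.3,0,30,0,0,0.6,0,30,0,0.02,0.9,0,30,0,0.02,1.2,0,30,0,0.03,1.5,0]'

```text
clock: 30.53
eef_pos: [535.5, -120.2, 89.5]
tool_rot: [-3.122, -0.006, 3.021]
force: [0.9, 0.7, 4.1]
width: 48.0
gripper_force: 63.4
```

arm_command --series '[30,0,0,0.3,0,30,0,0,0.6,0,30,0,0,0.9,0,30,0,0.02,1.15,0,30,0,0.02,1.15,0]'

```text
clock: 30.95
eef_pos: [535.4, -120.2, 77.7]
tool_rot: [-3.122, -0.006, 3.021]
force: [3.4, 0.3, 4.7]
width: 47.9
gripper_force: 63.5
```

```bash
python3 held.py
```

```text
plate top z 86.4 n 12298 tcp z 77.9
centre [ 534.6 -118.7] [52.  88.5] ang -7.0
needed tool shift cm [ 0.03 -0.15  0.  ] roll 0.0 rot [-178.88   -0.36  173.1 ] F [2.9 1.1 5.1]
```

arm_command --series '[90,0,0,0,0,90,0,0,0,0,90,0,0,0,0,90,0,0,-1,0,90,0,0,-3,0]'

```text
clock: 31.42
eef_pos: [532.4, -120.5, 106.4]
tool_rot: [-3.121, -0.013, 3.021]
force: [-0.4, -0.6, -0.4]
width: 77.0
gripper_force: 0.0
```

arm_command --series '[100,0,0,-3,0,100,0,0,-6,0,100,0,0,-9,0,100,0,0,-12,0,100,0,0,-12,0]'

```text
clock: 31.83
eef_pos: [538.6, -116.4, 233.8]
tool_rot: [-3.122, 0.001, 3.021]
force: [0.3, 0.2, 0.0]
width: 85.1
gripper_force: 0.0
```

arm_command --series '[100,0,0,0,0,100,0,0,0,0,100,0,0,0,0,100,0,0,0,0,100,0,0,0,0]'

```text
clock: 32.25
eef_pos: [535.3, -117.8, 226.8]
tool_rot: [-3.121, -0.01, 3.021]
force: [-0.2, -0.2, 0.1]
width: 85.5
gripper_force: 0.0
```

```bash
python3 chk.py; python3 -c "
from h import *
plan(403.5,297.2,229,39.5);plan(559.8,316.8,229,136.0);print(monitor.read_state()['qpos'].round(3))"
```

```text
u-35 z 92.4 n297; u-15 z 320.9 n3017; u0 z 92.4 n278; u15 z 92.5 n250; u35 z 92.4 n256; 
[560.5 315.   13. ] [561.2 315.6] [49.3 88.6] -43.6
[435.2 256.8  13.1] [434.1 256.1] [89.3 49.7] 39.1
t32.4 at [ 535.6 -117.7  227.1] yaw 173.1 w 85.0 F [-0.3 -0.8  0.5] | shift cm [18.09 39.59 -0.82] roll 133.6 calls 3.73
t32.4 at [ 535.6 -117.7  227.1] yaw 173.1 w 85.0 F [-0.3 -0.8  0.5] | shift cm [ 2.81 43.41 -1.04] roll 37.1 calls 2.09
[ 0.84   0.755 -1.179  1.783  0.777  1.17   0.855]
```

arm_command --series '[100,0.2,2.9,-0.2,0,100,0.4,5.8,-0.4,0,100,0.6,8.7,-0.4,0,100,0.8,11.6,-0.4,0,100,1,14.5,-0.4,0]'

```text
clock: 32.77
eef_pos: [543.3, 28.7, 228.6]
tool_rot: [-3.121, -0.008, 3.021]
force: [0.3, 0.0, -0.5]
width: 85.3
gripper_force: 0.0
```

arm_command --series '[100,0.2,2.9,-0.2,0,100,0.4,5.8,-0.4,0,100,0.6,8.7,-0.4,0,100,0.8,11.6,-0.4,0,100,1,14.5,-0.4,0]'

```text
clock: 33.18
eef_pos: [550.8, 174.1, 229.7]
tool_rot: [-3.121, -0.008, 3.021]
force: [0.4, 0.7, 0.1]
width: 85.4
gripper_force: 0.0
```

arm_command --series '[100,0.2,2.9,-0.1,7,100,0.4,5.8,-0.2,14,100,0.6,8.7,-0.2,21,100,0.8,11.6,-0.2,28,100,0.8,14.4,-0.2,35]'

```text
clock: 33.6
eef_pos: [559.7, 318.4, 228.8]
tool_rot: [-3.12, 0.005, 2.405]
force: [0.3, 0.6, 0.1]
width: 85.2
gripper_force: 0.0
```

arm_command --series '[100,0,0,2,1,100,0,0,5,2,100,0,0,8,2,100,0,0,10,2,100,0,0,10,2]'

```text
clock: 34.02
eef_pos: [556.9, 312.2, 124.1]
tool_rot: [-3.112, 0.005, 2.376]
force: [-0.9, -0.9, -0.5]
width: 85.2
gripper_force: 0.0
```

arm_command --series '[100,0,0,0,0,100,0,0,0,0,100,0,0,0,0,100,0,0,0,0,100,0,0,0,0]'

```text
clock: 34.43
eef_pos: [559.9, 315.1, 130.5]
tool_rot: [-3.123, 0.007, 2.375]
force: [-0.1, -0.4, 0.5]
width: 85.8
gripper_force: 0.0
```

```bash
python3 look.py w7.png; python3 -c "
from h import *
plan(559.8,316.8,3,136);print(monitor.read_state()['qpos'].round(3))"
```

```text
[ 14. 114.] [319.3 167.2  16. ] [315.4 163.9] [22.4 37.4] -87.1
[181. 134.] [432.4 259.6  12.3] [432.8 258.8] [93.1 50.9] 39.5
[325. 187.] [557.  319.1  12.3] [559.1 317.2] [50.7 90.9] -44.9
[559.8 314.9 130.2] [-178.88    0.38  136.08]
t34.5 at [559.8 314.9 130.2] yaw 136.1 w 84.9 F [-0.6  0.5 -0.4] | shift cm [ 0.22  0.39 12.72] roll 0.1 calls 0.61
[-0.104  0.878 -0.837  1.599  0.741  1.029 -0.37 ]
```

View pics/w7.png

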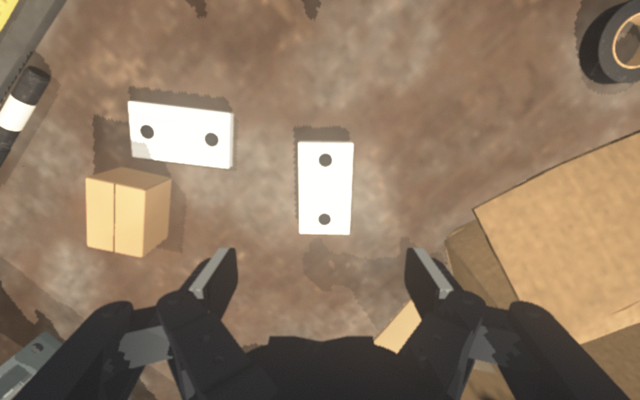

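Plate to grasp is at (325,187), clear on both sides; the knocked plate is at (181,134), beside the box at (128,212).

arm_command --series '[100,0.2,0.2,2,0,100,0.25,0.4,5,0.5,100,0.25,0.4,8.5,0.8,100,0.25,0.4,11.5,0.8,100,0.25,0.4,12,0.8]'

```text
clock: 34.9
eef_pos: [556.6, 314.1, 4.3]
tool_rot: [-3.113, 0.006, 2.362]
force: [-1.9, -1.4, -0.5]
width: 85.6
gripper_force: 0.0
```

arm_command --series '[100,0,0,0.4,0,100,0,0,0.7,0,100,0,0,0.7,0,30,0,0,0.7,0,30,0,0,0.7,0]'

```text
clock: 35.32
eef_pos: [559.9, 317.5, 3.8]
tool_rot: [-3.123, 0.007, 2.361]
force: [0.4, -0.5, 0.7]
width: 63.9
gripper_force: 0.0
```

arm_command --series '[30,0,0,0,0,30,0,0,0,0,30,0,0,0,0,30,0,0,0,0,30,0,0,0,0]'

```text
clock: 35.73
eef_pos: [559.8, 317.4, 3.8]
tool_rot: [-3.123, 0.007, 2.361]
force: [-1.1, -0.9, 5.6]
width: 47.7
gripper_force: 61.7
```

arm_command --series '[30,0,0,-1,0,30,0,0,-4,0,30,0,0,-8,0,30,0,0,-12,0,30,0,0,-16,0]'

```text
clock: 36.15
eef_pos: [560.0, 319.7, 164.2]
tool_rot: [-3.12, 0.006, 2.362]
force: [1.2, 0.2, -1.4]
width: 47.6
gripper_force: 62.5
```

```bash
python3 -c "
from h import *
plan(534.1,-120.2,231,173);print(monitor.read_state()['qpos'].round(3))"
```

```text
t36.1 at [560.  319.7 164.2] yaw 135.3 w 47.6 F [ 1.2  0.2 -1.4] | shift cm [-29.12 -33.25  -5.8 ] roll -37.7 calls 2.14
[-0.103  0.844 -0.859  1.563  0.7    1.089 -0.355]
```

arm_command --series '[30,-1.9,-2.2,-2,0,30,-3.8,-4.4,-4,0,30,-5.7,-6.6,-6,0,30,-7.6,-8.8,-6,0,30,-9.7,-11,-6,0]'

```text
clock: 36.57
eef_pos: [552.7, 174.2, 227.2]
tool_rot: [-3.123, 0.008, 2.363]
force: [0.8, 0.1, -3.5]
width: 48.0
gripper_force: 62.5
```

arm_command --series '[30,-1.9,-2.2,0,0,30,-3.8,-4.4,0,0,30,-5.7,-6.6,0,0,30,-7.6,-8.8,0,0,30,-9.7,-11,0,0]'

```text
clock: 36.98
eef_pos: [543.5, 27.2, 228.6]
tool_rot: [-3.12, 0.007, 2.363]
force: [1.1, 0.3, -2.2]
width: 47.5
gripper_force: 62.5
```

arm_command --series '[30,-1.9,-2.2,0,-7,30,-3.8,-4.4,0,-14,30,-5.7,-6.6,0,-21,30,-7.6,-8.8,0,-28,30,-9.7,-11.2,0,-35]'

```text
clock: 37.4
eef_pos: [534.0, -120.4, 231.6]
tool_rot: [-3.121, -0.007, 2.979]
force: [-0.1, 0.2, -1.7]
width: 47.7
gripper_force: 62.5
```

arm_command --series '[30,0,0,0,-2.7,30,0,0,0,-2.7,30,0,0,0,-2.7,30,0,0,0,-2.7,30,0,0,0,-2.7]'

```text
clock: 37.82
eef_pos: [534.7, -118.1, 231.4]
tool_rot: [-3.121, -0.007, 3.021]
force: [0.3, 0.3, -1.8]
width: 47.6
gripper_force: 62.5
```

```bash
python3 held.py; python3 -c "
from h import *
plan(534.1,-120.2,78,173);print(monitor.read_state()['qpos'].round(3))"
```

```text
plate top z 239.8 n 13527 tcp z 231.3
centre [ 534.  -117.8] [49.6 88.9] ang -6.8
needed tool shift cm [-0.04 -0.23  0.  ] roll 0.2 rot [-178.81   -0.42  173.09] F [ 0.8 -0.2 -1.6]
t37.9 at [ 534.7 -118.2  231.3] yaw 173.1 w 47.7 F [ 0.8 -0.2 -1.6] | shift cm [-0.07  0.11 15.33] roll 0.1 calls 0.74
[ 0.834  0.734 -1.156  1.782  0.754  1.156  0.877]
```

arm_command --series '[30,-0.05,-0.1,2,0.1,30,-0.05,-0.05,4,0.1,30,-0.06,0,6,0.1,30,-0.06,0.07,8,0.1,30,-0.06,0.11,9.2,0.1]'

```text
clock: 38.28
eef_pos: [533.6, -119.6, 137.2]
tool_rot: [-3.121, -0.01, 3.019]
force: [-0.5, 0.1, -1.7]
width: 47.7
gripper_force: 62.5
```

arm_command --series '[30,0,0,0,0,30,0,0,0,0,30,0,0,0,0,30,0,0,0,0,30,0,0,0,0]'

```text
clock: 38.7
eef_pos: [535.1, -120.3, 139.9]
tool_rot: [-3.121, -0.006, 3.017]
force: [0.3, -0.3, -1.3]
width: 47.9
gripper_force: 62.5
```

```bash
python3 held.py; python3 -c "
from h import *
plan(534.1,-120.2,78,173);print(monitor.read_state()['qpos'].round(3))"
```

```text
plate top z 148.4 n 13593 tcp z 139.7
centre [ 534.5 -120. ] [49.7 88.9] ang -6.9
needed tool shift cm [ 0.03 -0.03  0.  ] roll 0.1 rot [-178.81   -0.36  172.88] F [ 0.9 -0.4 -1.1]
t38.8 at [ 534.9 -120.4  139.7] yaw 172.9 w 47.4 F [ 0.9 -0.4 -1.1] | shift cm [0.04 0.13 6.17] roll -0.1 calls 0.3
[ 0.78   0.839 -1.053  1.871  0.896  1.008  0.764]
```

arm_command --series '[30,0.02,0,0.8,0,30,0.02,0.01,1.5,0,30,0.01,0.02,2.2,0,30,0.01,0.04,2.9,0,30,0,0.05,3.4,0]'

```text
clock: 39.17
eef_pos: [534.0, -120.4, 104.1]
tool_rot: [-3.121, -0.008, 3.018]
force: [-0.9, 0.6, 7.9]
width: 48.0
gripper_force: 63.6
```

arm_command --series '[30,0,0,0.3,0,30,0,0,0.6,0,30,0,0.02,0.9,0,30,0,0.02,1.2,0,30,0,0.03,1.5,0]'

```text
clock: 39.58
eef_pos: [534.9, -120.1, 90.1]
tool_rot: [-3.122, -0.006, 3.018]
force: [0.9, 0.2, 5.0]
width: 48.0
gripper_force: 63.3
```

arm_command --series '[30,0,0,0.3,0,30,0,0,0.6,0,30,0,0,0.9,0,30,0,0.02,1.2,0,30,0,0.02,1.2,0]'

```text
clock: 40.0
eef_pos: [535.0, -120.1, 77.9]
tool_rot: [-3.122, -0.006, 3.018]
force: [0.9, 0.0, 6.0]
width: 47.9
gripper_force: 63.4
```

```bash
python3 held.py
```

```text
plate top z 86.3 n 12339 tcp z 78.1
centre [ 534.6 -118.6] [52.1 89.2] ang -6.9
needed tool shift cm [ 0.03 -0.17  0.  ] roll 0.1 rot [-178.87   -0.33  172.91] F [1.4 0.1 6.8]
```

arm_command --series '[90,0,0,0,0,90,0,0,0,0,90,0,0,0,0,90,0,0,-1,0,90,0,0,-3,0]'

```text
clock: 40.47
eef_pos: [532.2, -120.1, 106.4]
tool_rot: [-3.121, -0.013, 3.018]
force: [0.9, -0.5, -0.5]
width: 76.7
gripper_force: 0.0
```

arm_command --series '[100,0,0,-3,0,100,0,0,-6,0,100,0,0,-9,0,100,0,0,-12,0,100,0,0,-12,0]'

```text
clock: 40.88
eef_pos: [538.4, -116.2, 233.8]
tool_rot: [-3.122, 0.001, 3.018]
force: [0.3, 1.4, 0.2]
width: 85.6
gripper_force: 0.0
```

arm_command --series '[100,0,0,0,0,100,0,0,0,0,100,0,0,0,0,100,0,0,0,0,100,0,0,0,0]'

```text
clock: 41.3
eef_pos: [534.8, -117.6, 226.8]
tool_rot: [-3.121, -0.01, 3.018]
force: [0.1, -0.7, -0.5]
width: 85.7
gripper_force: 0.0
```

```bash
python3 chk.py; python3 - <<'E'
from h import *
im,d,m=grab('top'); P=cloud(d,m)
q=(P[...,0]>360)&(P[...,0]<540)&(P[...,1]>90)&(P[...,1]<280)&(P[...,2]>40)&(P[...,2]<60)
w=P[q]; c=cv2.boxPoints(cv2.minAreaRect(w[:,:2].astype(np.float32)))
print('box corners',c.round(1).tolist(), w[:,2].mean())
p=np.array([432.8,258.5]); a=np.radians(39.5); X=np.array([np.cos(a),np.sin(a)]); Y=np.array([-np.sin(a),np.cos(a)])
print('in plate frame',[((k-p)@X).round(1).item() for k in c],[((k-p)@Y).round(1).item() for k in c])
plan(432.8,258.5,229,219.5);print(monitor.read_state()['qpos'].round(3))
E
```

```text
u-35 z 92.4 n316; u-15 z 315.7 n3575; u0 z 92.5 n268; u15 z 92.4 n277; u35 z 92.4 n246; 
[434.9 256.4  13.2] [434.1 256.1] [89.3 49.7] 39.1
box corners [[408.5, 185.39999389648438], [445.1000061035156, 129.6999969482422], [487.3999938964844, 157.60000610351562], [450.79998779296875, 213.1999969482422]] 46.213702250089035
in plate frame [-65.3, -72.4, -22.1, -14.9] [-41.0, -107.2, -112.6, -46.4]
t41.5 at [ 535.2 -117.4  227.3] yaw 172.9 w 85.2 F [ 0.1  0.2 -0.5] | shift cm [14.81 36.03 -0.77] roll -46.6 calls 1.87
[ 0.827  0.735 -1.144  1.785  0.753  1.147  0.874]
```

arm_command --series '[90,1,2.4,-0.2,0,90,1.9,4.9,-0.4,0,90,2.9,7.3,-0.6,0,90,3.8,9.8,-0.8,0,90,4.8,12.2,-0.8,0]'

```text
clock: 41.87
eef_pos: [502.8, 10.9, 233.9]
tool_rot: [-3.122, -0.007, 3.017]
force: [-0.5, 0.9, -0.7]
width: 77.0
gripper_force: 0.0
```

arm_command --series '[90,1,2.4,0,0,90,1.9,4.9,0,0,90,2.9,7.3,0,0,90,3.8,9.8,0,0,90,4.8,12.2,0,0]'

```text
clock: 42.28
eef_pos: [470.0, 137.9, 231.5]
tool_rot: [-3.121, -0.008, 3.018]
force: [1.2, 0.7, -0.1]
width: 76.4
gripper_force: 0.0
```

arm_command --series '[90,1,2.4,0,-7,90,1.9,4.9,0,-14,90,2.9,7.3,0,-21,90,3.8,9.8,0,-28,90,4.7,12.1,0,-35]'

```text
clock: 42.7
eef_pos: [438.2, 263.9, 229.4]
tool_rot: [-3.13, -0.018, -2.648]
force: [0.2, -0.6, -0.2]
width: 77.1
gripper_force: 0.0
```

arm_command --series '[85,0,0,2,-4,85,0,0,5,-8,85,0,0,8,-11.6,85,0,0,10,-11.6,85,0,0,10,-11.6]'

```text
clock: 43.12
eef_pos: [435.7, 258.4, 125.7]
tool_rot: [-3.134, -0.028, -2.452]
force: [0.3, -0.5, -0.0]
width: 72.7
gripper_force: 0.0
```

arm_command --series '[85,0,0,0,0,85,0,0,0,0,85,0,0,0,0,85,0,0,0,0,85,0,0,0,0]'

```text
clock: 43.53
eef_pos: [438.2, 260.8, 130.5]
tool_rot: [-3.133, -0.018, -2.453]
force: [-0.6, 0.2, -0.2]
width: 72.8
gripper_force: 0.0
```

```bash
python3 look.py w8.png; python3 -c "
from h import *
plan(438.2,263,3,219.5);print(monitor.read_state()['qpos'].round(3))"
```

```text
[328.  11.] [318.2 169.1  16.2] [315.2 165.6] [17.8 30.7] -86.6
[323. 185.] [429.7 256.   12.2] [432.  257.8] [90.4 50.5] 39.3
[438.1 260.7 130.3] [-179.49   -1.08 -140.53]
t43.6 at [438.1 260.7 130.3] yaw -140.5 w 72.8 F [ 0.7 -0.  -0.5] | shift cm [-0.39  0.29 12.72] roll -0.0 calls 0.61
[ 0.071  0.851 -1.117  1.968  0.943  0.996  0.736]
```

View pics/w8.png

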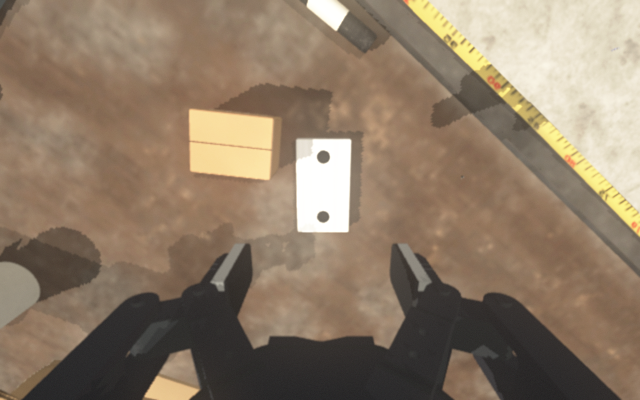

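Image: plate at (323,185), box at (235,145) just left of it; I grasp slightly toward the image bottom and offset from the box with a narrower opening.

arm_command --series '[80,-0.3,0.3,2,0,80,-0.6,0.65,4,0,80,-0.6,0.65,6,0,80,-0.6,0.65,8,0,80,-0.6,0.65,8,0]'

```text
clock: 44.0
eef_pos: [436.2, 266.0, 46.7]
tool_rot: [-3.133, -0.025, -2.453]
force: [-0.6, -0.7, 0.7]
width: 68.1
gripper_force: 0.0
```

arm_command --series '[80,0,0,1.5,0,80,0,0,3,0,80,0,0,4,0,80,0,0,4.6,0,80,0,0,4.6,0]'

```text
clock: 44.42
eef_pos: [436.7, 266.6, 3.0]
tool_rot: [-3.133, -0.021, -2.453]
force: [-0.7, 0.1, -0.4]
width: 68.1
gripper_force: 0.0
```

arm_command --series '[80,0,0,0,0,30,0,0,0,0,30,0,0,0,0,30,0,0,0,0,30,0,0,0,0]'

```text
clock: 44.83
eef_pos: [437.6, 267.0, 4.7]
tool_rot: [-3.132, -0.019, -2.452]
force: [0.6, -1.1, 7.3]
width: 47.7
gripper_force: 61.0
```

arm_command --series '[30,0,0,0,0,30,0,0,0,0,30,0,0,0,0,30,0,0,0,0,30,0,0,0,0]'

```text
clock: 45.25
eef_pos: [437.6, 267.0, 4.7]
tool_rot: [-3.132, -0.019, -2.452]
force: [-0.8, -1.6, 6.2]
width: 47.8
gripper_force: 61.0
```

```bash
python3 -c "
from h import *
plan(534.1,-120.2,231,173);print(monitor.read_state()['qpos'].round(3))"
```

```text
t45.2 at [437.6 267.    4.7] yaw -140.5 w 47.8 F [-0.8 -1.6  6.2] | shift cm [ 17.6  -36.23 -21.96] roll 46.5 calls 2.21
[-0.038  1.026 -0.936  2.016  1.209  0.84   0.537]
```

arm_command --series '[30,0,0,-1,0,30,0,0,-4,0,30,0,0,-8,0,30,0,0,-12,0,30,0,0,-16,0]'

```text
clock: 45.67
eef_pos: [437.7, 270.1, 165.7]
tool_rot: [-3.134, -0.021, -2.451]
force: [2.2, 0.2, -1.5]
width: 47.6
gripper_force: 62.4
```

arm_command --series '[30,1,-2.1,-2,0,30,2.1,-4.5,-4,0,30,3.3,-7,-6,0,30,4.5,-9.5,-6,0,30,5.8,-12,-6,0]'

```text
clock: 46.08
eef_pos: [471.2, 141.2, 227.6]
tool_rot: [-3.132, -0.017, -2.451]
force: [-0.1, -0.3, -0.8]
width: 47.3
gripper_force: 62.4
```

arm_command --series '[30,1.2,-2.4,0,0,30,2.4,-4.8,0,0,30,3.6,-7.2,0,0,30,4.8,-9.6,0,0,30,5.9,-12.1,0,0]'

```text
clock: 46.5
eef_pos: [501.7, 9.8, 228.5]
tool_rot: [-3.133, -0.02, -2.451]
force: [0.6, -0.4, -0.5]
width: 47.3
gripper_force: 62.4
```

arm_command --series '[30,1.2,-2.4,0,7,30,2.4,-4.8,0,14,30,3.6,-7.2,0,21,30,4.8,-9.6,0,28,30,5.9,-12.1,0,35]'

```text
clock: 46.92
eef_pos: [533.2, -121.0, 230.7]
tool_rot: [-3.123, -0.011, -3.068]
force: [-0.2, -0.6, -1.1]
width: 47.4
gripper_force: 62.4
```

arm_command --series '[30,0,0,0,6,30,0,0,0,11.5,30,0,0,0,11.5,30,0,0,0,11.5,30,0,0,0,11.5]'

```text
clock: 47.33
eef_pos: [533.4, -119.5, 230.3]
tool_rot: [-3.121, -0.008, 3.023]
force: [-0.7, -0.2, -0.6]
width: 47.4
gripper_force: 62.4
```

```bash
python3 held.py; python3 -c "
from h import *
plan(534.1,-120.2,78,173);print(monitor.read_state()['qpos'].round(3))"
```

```text
plate top z 237.6 n 14441 tcp z 230.2
centre [ 521.8 -118.1] [49.8 90.3] ang -6.2
needed tool shift cm [-1.25 -0.06 -0.01] roll 0.8 rot [-178.84   -0.44  173.17] F [-0.1  0.2 -1.3]
t47.4 at [ 533.5 -119.5  230.2] yaw 173.2 w 47.4 F [-0.1  0.2 -1.3] | shift cm [-0.19  0.25 15.21] roll 0.2 calls 0.73
[ 0.769  0.66  -0.994  1.787  0.648  1.069  0.982]
```

Grip is 12 mm off-centre, too close to the guides; I set the plate down on free bench beside the feeder and regrip it centrally.

arm_command --series '[30,0,3,0,0,30,0,6,0,0,30,0,9,0,0,30,0,12.5,0,0,30,0,16,0,0]'

```text
clock: 47.8
eef_pos: [552.9, 40.1, 226.5]
tool_rot: [-3.121, -0.008, 3.021]
force: [1.0, 0.5, -0.8]
width: 47.5
gripper_force: 62.4
```

arm_command --series '[30,0,0,2,0,30,0,0,5.5,0,30,0,0,9,0,30,0,0,12.5,0,30,0,0,16,0]'

```text
clock: 48.22
eef_pos: [551.3, 36.1, 65.2]
tool_rot: [-3.122, -0.008, 3.022]
force: [0.9, -0.9, -2.2]
width: 47.5
gripper_force: 62.4
```

arm_command --series '[30,0,0,1.5,0,30,0,0,3,0,30,0,0,4.5,0,30,0,0,5.5,0,30,0,0,5.5,0]'

```text
clock: 48.63
eef_pos: [549.6, 34.5, 9.8]
tool_rot: [-3.121, -0.011, 3.021]
force: [-0.5, -0.8, -1.2]
width: 47.4
gripper_force: 62.4
```

arm_command --series '[30,0,0,0.3,0,30,0,0,0.6,0,30,0,0,0.9,0,30,0,0,0.9,0,30,0,0,0.9,0]'

```text
clock: 49.05
eef_pos: [551.7, 34.8, 4.8]
tool_rot: [-3.121, -0.005, 3.02]
force: [-2.7, -0.6, 11.3]
width: 47.6
gripper_force: 63.8
```

```bash
python3 -c "
from h import *
plan(534.1,-120.2,231,173)"; python3 look.py
```

```text
t49.0 at [551.7  34.8   4.8] yaw 173.0 w 47.6 F [-2.7 -0.6 11.3] | shift cm [-2.000e-02 -1.605e+01 -2.230e+01] roll 0.0 calls 1.32
[321. 230.] [534.9  37.1  12.4] [540.5  36.3] [49.5 90.2] -6.8
[551.7  34.8   4.8] [-178.84   -0.29  173.01]
```

arm_command --series '[90,0,0,0,0,90,0,0,0,0,90,0,0,0,0,90,0,0,0,0,90,0,0,0,0]'

```text
clock: 49.52
eef_pos: [550.8, 34.3, 2.6]
tool_rot: [-3.121, -0.008, 3.019]
force: [0.1, 1.1, -0.9]
width: 77.0
gripper_force: 0.0
```

arm_command --series '[90,0.5,0,0,0,90,1.15,0,0,0,90,1.15,0,0,0,90,1.15,0,0,0,90,1.15,0,0,0]'

```text
clock: 49.93
eef_pos: [539.4, 35.8, 2.8]
tool_rot: [-3.121, -0.008, 3.019]
force: [-0.0, 0.3, 0.5]
width: 76.7
gripper_force: 0.0
```

arm_command --series '[30,0,0,0,0,30,0,0,0,0,30,0,0,0,0,30,0,0,0,0,30,0,0,0,0]'

```text
clock: 50.35
eef_pos: [539.6, 35.9, 3.3]
tool_rot: [-3.121, -0.007, 3.019]
force: [-0.8, -0.2, 4.6]
width: 47.7
gripper_force: 61.9
```

arm_command --series '[30,0,0,0,0,30,0,0,-2,0,30,0,0,-6,0,30,0,0,-10,0,30,0,0,-14,0]'

```text
clock: 50.77
eef_pos: [540.0, 38.5, 143.8]
tool_rot: [-3.121, -0.01, 3.02]
force: [2.1, -0.0, -1.8]
width: 47.6
gripper_force: 62.6
```

arm_command --series '[30,0,0,-4,0,30,0,0,-8.5,0,30,0,-2,-8.5,0,30,0,-4,-8.5,0,30,0,-6,-8.5,0]'

```text
clock: 51.18
eef_pos: [534.5, -20.1, 229.8]
tool_rot: [-3.121, -0.006, 3.02]
force: [0.1, 0.0, -1.4]
width: 47.6
gripper_force: 62.6
```

arm_command --series '[30,-0.6,-3,0,0,30,-1.1,-6,0,0,30,-1.1,-9,0,0,30,-1.1,-10,0,0,30,-1.1,-10,0,0]'

```text
clock: 51.6
eef_pos: [532.1, -124.1, 230.0]
tool_rot: [-3.119, -0.01, 3.013]
force: [-0.8, -0.7, -2.0]
width: 48.2
gripper_force: 62.6
```

arm_command --series '[30,0,0,0,0,30,0,0,0,0,30,0,0,0,0,30,0,0,0,0,30,0,0,0,0]'

```text
clock: 52.02
eef_pos: [533.3, -118.8, 231.0]
tool_rot: [-3.121, -0.008, 3.021]
force: [0.1, 0.3, -1.5]
width: 47.7
gripper_force: 62.6
```

```bash
python3 held.py; python3 -c "
from h import *
plan(534.1,-120.2,78,173);print(monitor.read_state()['qpos'].round(3))"
```

```text
plate top z 239.9 n 13692 tcp z 231.0
centre [ 533.7 -118.7] [49.5 90.1] ang -6.5
needed tool shift cm [-0.06 -0.15  0.  ] roll 0.5 rot [-178.83   -0.44  173.08] F [ 0.3  0.  -1.4]
t52.1 at [ 533.3 -119.1  231. ] yaw 173.1 w 48.1 F [ 0.3  0.  -1.4] | shift cm [-0.21  0.21 15.3 ] roll 0.1 calls 0.74
[ 0.767  0.657 -0.99   1.787  0.644  1.068  0.984]
```

arm_command --series '[30,-0.06,-0.07,2,0.1,30,-0.07,0,4,0.3,30,-0.07,0.07,6,0.3,30,-0.08,0.15,8,0.3,30,-0.08,0.19,9.2,0.3]'

```text
clock: 52.48
eef_pos: [532.3, -119.8, 137.0]
tool_rot: [-3.121, -0.01, 3.015]
force: [-0.4, -0.8, -0.8]
width: 47.9
gripper_force: 62.6
```

arm_command --series '[30,0,0,0,0,30,0,0,0,0,30,0,0,0,0,30,0,0,0,0,30,0,0,0,0]'

```text
clock: 52.9
eef_pos: [533.9, -120.1, 139.9]
tool_rot: [-3.121, -0.006, 3.014]
force: [0.1, 0.1, -1.9]
width: 47.8
gripper_force: 62.6
```

```bash
python3 held.py; python3 -c "
from h import *
plan(534.1,-120.2,78,173)"
```

```text
plate top z 148.8 n 13755 tcp z 139.7
centre [ 533.8 -119.8] [49.6 91.2] ang -6.9
needed tool shift cm [-0.03 -0.03  0.  ] roll 0.1 rot [-178.81   -0.35  172.68] F [ 0.6 -0.3 -1.5]
t53.0 at [ 533.7 -120.1  139.7] yaw 172.7 w 48.0 F [ 0.6 -0.3 -1.5] | shift cm [-0.08  0.12  6.17] roll -0.3 calls 0.3
```

arm_command --series '[30,-0.02,0,0.8,-0.1,30,-0.02,0.01,1.5,-0.1,30,-0.02,0.02,2.2,-0.1,30,-0.02,0.04,2.9,-0.1,30,-0.02,0.05,3.4,-0.1]'

```text
clock: 53.37
eef_pos: [533.1, -120.1, 104.0]
tool_rot: [-3.121, -0.008, 3.016]
force: [-0.7, -0.3, 4.6]
width: 48.0
gripper_force: 63.2
```

arm_command --series '[30,0,0,0.3,0,30,0,0,0.6,0,30,0,0.02,0.9,0,30,0,0.02,1.2,0,30,0,0.03,1.5,0]'

```text
clock: 53.78
eef_pos: [534.1, -119.9, 90.3]
tool_rot: [-3.121, -0.006, 3.016]
force: [0.5, 0.2, 6.8]
width: 47.9
gripper_force: 63.4
```

arm_command --series '[30,0,0,0.3,0,30,0,0,0.6,0,30,0,0,0.9,0,30,0,0.02,1.2,0,30,0,0.02,1.2,0]'

```text
clock: 54.2
eef_pos: [534.1, -119.9, 78.1]
tool_rot: [-3.122, -0.005, 3.016]
force: [0.9, -0.4, 6.6]
width: 47.9
gripper_force: 63.5
```

```bash
python3 held.py
```

```text
plate top z 87.1 n 12898 tcp z 78.3
centre [ 535.2 -118.5] [52.9 89.7] ang -5.6
needed tool shift cm [ 0.09 -0.18  0.  ] roll 1.4 rot [-178.85   -0.31  172.81] F [ 0.5 -0.3  7. ]
```

arm_command --series '[90,0,0,0,0,90,0,0,0,0,90,0,0,0,0,90,0,0,-1,0,90,0,0,-3,0]'

```text
clock: 54.67
eef_pos: [531.3, -119.7, 106.6]
tool_rot: [-3.121, -0.013, 3.016]
force: [0.8, -1.0, 0.1]
width: 76.9
gripper_force: 0.0
```

arm_command --series '[100,0,0,-3,0,100,0,0,-6,0,100,0,0,-9,0,100,0,0,-12,0,100,0,0,-12,0]'

```text
clock: 55.08
eef_pos: [537.7, -116.2, 233.8]
tool_rot: [-3.122, 0.002, 3.016]
force: [0.3, 0.6, -0.2]
width: 86.1
gripper_force: 0.0
```

arm_command --series '[100,0,0,0,0,100,0,0,0,0,100,0,0,0,0,100,0,0,0,0,100,0,0,0,0]'

```text
clock: 55.5
eef_pos: [533.8, -117.3, 226.8]
tool_rot: [-3.121, -0.01, 3.016]
force: [0.2, -0.4, 0.5]
width: 85.4
gripper_force: 0.0
```

```bash
python3 chk.py w9.png; python3 -c "
from h import *
plan(519.3,-241,190,173)"
```

```text
u-35 z 92.4 n305; u-15 z 312.5 n6321; u0 z 92.3 n270; u15 z 92.5 n268; u35 z 92.3 n253; 
t55.6 at [ 534.1 -117.2  227.2] yaw 172.8 w 85.1 F [-0.  -0.2  0.2] | shift cm [ -0.11 -12.39   3.97] roll -0.2 calls 0.63
```

View pics/w9.png

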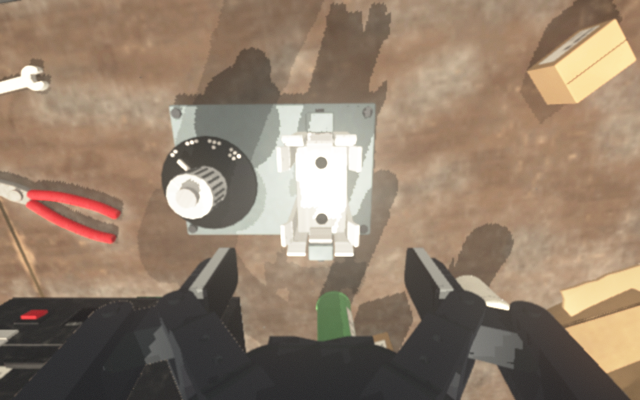

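All five plates lie flat under both catches (at (320,122) and (320,250)); sleeve at (195,190), pointer still at two. Move to the sleeve.

arm_command --series '[100,0,-3,0,0,100,0,-6,1,0,100,-0.1,-9,2,0,100,-0.1,-12.4,4,0,100,-0.1,-12.4,4,0]'

```text
clock: 56.02
eef_pos: [515.3, -250.0, 186.0]
tool_rot: [-3.117, -0.015, 3.005]
force: [-1.5, -1.8, -0.2]
width: 85.5
gripper_force: 0.0
```

arm_command --series '[100,0,0,0,0,100,0,0,0,0,100,0,0,0,0,100,0,0,0,0,100,0,0,0,0]'

```text
clock: 56.43
eef_pos: [520.1, -240.0, 191.0]
tool_rot: [-3.121, -0.007, 3.018]
force: [-0.3, -1.2, -0.4]
width: 85.5
gripper_force: 0.0
```

```bash
cat > slv.py <<'E'
from h import *
import sys
im,d,m=grab('wrist',sys.argv[1] if len(sys.argv)>1 else None); P=cloud(d,m)
q=(abs(P[...,0]-519)<45)&(abs(P[...,1]+241)<45)&(P[...,2]>120)&(P[...,2]<127)
if q.sum()>20: print('shaft',cv2.minAreaRect(P[q][:,:2].astype(np.float32)),P[q][:,2].mean())
r=np.hypot(P[...,0]-519.3,P[...,1]+241); hsv=cv2.cvtColor(im,cv2.COLOR_RGB2HSV)
q=(r>25)&(r<40)&(P[...,2]>68)&(P[...,2]<82)&(hsv[...,2]>170)
w=P[q]; az=np.degrees(np.arctan2(w[:,1]+241,w[:,0]-519.3))+7.0
if len(w): print('pointer az in feeder',np.median(az%360).round(1),len(w),'expected two 223, five 137')
E
python3 slv.py; python3 -c "
from h import *
plan(519.3,-241,92,173)
print(monitor.read_state()['qpos'].round(3))"
```

```text
shaft ((519.0050659179688, -241.8651885986328), (19.30178451538086, 19.068321228027344), 17.988195419311523) 123.23233300747945
pointer az in feeder 223.3 94 expected two 223, five 137
t56.5 at [ 520.  -240.3  190.9] yaw 172.9 w 85.6 F [ 0.2 -0.8 -0.3] | shift cm [-0.01  0.12  9.89] roll -0.1 calls 0.48
[ 0.938  0.736 -0.951  1.765  0.717  1.032  1.156]
```

arm_command --series '[100,0,0.02,2,0,100,0,0.05,4.5,0,100,0,0.08,7,0,100,0,0.1,9,0,100,0,0.1,9.6,0]'

```text
clock: 56.9
eef_pos: [516.9, -241.5, 91.8]
tool_rot: [-3.122, -0.012, 3.017]
force: [-1.4, -0.1, 0.3]
width: 85.5
gripper_force: 0.0
```

arm_command --series '[100,0,0,0.1,0,100,0,0,0.1,0,30,0,0,0.1,0,30,0,0,0.1,0,30,0,0,0.1,0]'

```text
clock: 57.32
eef_pos: [519.3, -242.3, 94.5]
tool_rot: [-3.12, -0.006, 3.016]
force: [0.5, 0.5, 1.3]
width: 51.9
gripper_force: 0.0
```

arm_command --series '[20,0,0,0,0,20,0,0,0,0,20,0,0,0,0,20,0,0,0,0,20,0,0,0,0]'

```text
clock: 57.73
eef_pos: [519.2, -242.1, 94.8]
tool_rot: [-3.12, -0.006, 3.016]
force: [-1.6, 0.3, 7.1]
width: 42.5
gripper_force: 60.1
```

arm_command --series '[20,0,0,0,5,20,0,0,0,10,20,0,0,0,16,20,0,0,0,22,20,0,0,0,28]'

```text
clock: 58.15
eef_pos: [519.3, -241.7, 94.7]
tool_rot: [-3.121, 0.004, 2.522]
force: [-1.4, 0.6, 5.3]
width: 42.0
gripper_force: 60.0
```

arm_command --series '[20,0,0,0,6,20,0,0,0,12,20,0,0,0,18,20,0,0,0,24,20,0,0,0,30]'

```text
clock: 58.57
eef_pos: [519.6, -241.5, 94.7]
tool_rot: [-3.126, 0.014, 1.999]
force: [-0.4, 1.3, 5.1]
width: 42.4
gripper_force: 59.9
```

arm_command --series '[20,0,0,0,6,20,0,0,0,12,20,0,0,0,18,20,0,0,0,24,20,0,0,0,28]'

```text
clock: 58.98
eef_pos: [519.9, -241.3, 94.7]
tool_rot: [-3.135, 0.02, 1.511]
force: [0.7, 1.8, 5.1]
width: 42.3
gripper_force: 60.3
```

arm_command --series '[20,0,0,0,0,20,0,0,0,0,20,0,0,0,0,20,0,0,0,0,20,0,0,0,0]'

```text
clock: 59.4
eef_pos: [519.9, -241.3, 94.7]
tool_rot: [-3.135, 0.019, 1.517]
force: [0.8, 2.3, 6.6]
width: 42.1
gripper_force: 60.6
```

```bash
python3 slv.py; python3 -c "
from h import *
plan(519.3,-241,92,87)
print(monitor.read_state()['torque'])"
```

```text
shaft ((519.02587890625, -240.26675415039062), (23.227359771728516, 69.2278060913086), 86.54572296142578) 123.25305557876337
t59.5 at [ 519.9 -241.3   94.7] yaw 86.9 w 41.9 F [0.2 0.8 6.8] | shift cm [ 0.03 -0.06  0.27] roll -0.1 calls 0.01
[0.64674744 0.3781821  0.0092756 ]
```

Turned 86°. Release, rise and check.

arm_command --series '[100,0,0,0,0,100,0,0,0,0,100,0,0,0,0,100,0,0,0,0,100,0,0,0,0]'

```text
clock: 59.87
eef_pos: [518.3, -242.2, 93.2]
tool_rot: [-3.132, 0.02, 1.515]
force: [-0.1, 0.3, -1.1]
width: 85.3
gripper_force: 0.0
```

arm_command --series '[100,0,0,-2,0,100,0,0,-5,0,100,0,0,-8,0,100,0,0,-12,0,100,0,0,-14,0]'

```text
clock: 60.28
eef_pos: [521.7, -239.4, 237.2]
tool_rot: [-3.137, 0.021, 1.515]
force: [1.1, 0.9, 0.4]
width: 85.5
gripper_force: 0.0
```

arm_command --series '[100,0,0,0,0,100,0,0,0,0,100,0,0,0,0,100,0,0,0,0,100,0,0,0,0]'

```text
clock: 60.7
eef_pos: [519.1, -239.2, 231.8]
tool_rot: [-3.13, 0.019, 1.515]
force: [1.6, -0.5, 0.3]
width: 85.3
gripper_force: 0.0
```

```bash
python3 slv.py w10.png; python3 chk.py
```

```text
shaft ((518.9368896484375, -241.60073852539062), (18.858421325683594, 19.224618911743164), 45.925315856933594) 123.19263683193512
pointer az in feeder 138.3 22 expected two 223, five 137
u-35 z 92.4 n405; u-15 z 92.2 n407; u0 z 92.2 n402; u15 z 92.1 n401; u35 z 92.2 n403;
```

View pics/w10.png

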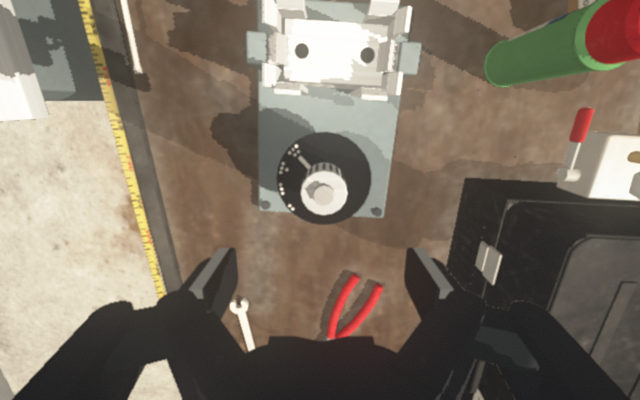

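The pointer (305,158) stands at the five-pip group, the pile (335,50) is flat under both catches, and the can stands upright.

```bash
python3 -c "
from h import *
print(workorder.finish_job())"
```

```text
the job is handed in; nothing more can be done
None
```

I loaded all five plates flat under the catches, turned the count sleeve to five, left the spray can standing, and handed the job in at about 61 s; no verdict came back.

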